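Strip the rotor from its service stand and pack it in its case

ROBOT

A 6-joint arm with a two-finger parallel gripper is mounted at the origin on a cart in front of the work surface, level with it; the furniture and walls round the work are solid. World frame = base frame: x ahead of the robot, y to its left, z up, the work surface at z = 0. Lengths are in mm, angles in rad, forces in N, time in s.
With the tool pointing down it reaches from about 275 to 750 mm from the base axis. Payload 10.2 kg.
Tool frame: the origin (TCP) lies at the very end of the fingers, on their centre line; the grasp point (between the pads) lies 19 mm behind it (ctrl.pinch_z is the distance from the TCP to the grasp point, in mm); y points along the fingers, z is the direction in which the jaws open and shut, and the axes are right-handed (so a half turn about y gives the same grasp; the last joint's range is limited). The gripper opens to 85 mm and grips with 20 to 120 N. Pads are 22 mm wide; open, the fingers measure 114 mm over their backs; the gripper's body (76 mm by 85 mm) begins 54 mm behind the grasp point. The pads swing forward as they close: fully open they stand 13 mm farther back than shut.
Start: joints at [-1.522, 0.313, 1.498, -0, 1.331, -0.223], TCP at [140.931, -505.737, 231.294] pointing down, gripper open.
Joint ranges: [-2.94, 2.94], [-0.97, 2.17], [0.19, 2.56], [-1.23, 4.37], [0.02, 3.11], [-2.88, 2.88]. Speed limits (rad/s): [2.39, 2.39, 3.01, 3.14, 3.14, 3.14].

INTERFACE

Orientations are given as a unit quaternion [w, x, y, z].
In Python, from rig import sense, eyes, ctrl gives the robot as it stands. The module is installed in compiled form; this text tells all that it offers.
- The arm moves only by the shell command python3 -m handwheel 'ROWS' [FORCE]. ROWS is JSON, a list of rows, each an object of numbers: "grip": the finger opening in mm, from 0 to 85.4; "tx", "ty", "tz": the shift along the tool's x, y, z in mm; "wx", "wy", "wz": the turn, a rotation vector about the tool's x, y, z in rad. In form: [{"grip": .., "tx": .., "ty": .., "tz": .., "wx": .., "wy": .., "wz": ..}, ...]. A call has 1 to 10 rows; each row shifts and turns the commanded pose from where the row before left it, along the tool's axes as they then stand; what a row does not reach is not made up. A row lasts 1/12 s, in which the tool goes at most 41.7 mm and 7.16 degrees, less where a joint would pass 70% of its speed; a pose out of reach is approached as far as the arm can. A call is refused whole if a number of a shift passes 41.7 or a number of a turn 0.125, either way. A call with a gripper value outside its range is refused whole. The fingers move at their own pace and stop on an object; FORCE is the grip in N (left out, the last holds). Time passes only in rows, so rows that do not move let the fingers close. It gives the time, the measured TCP pose, the force and the opening at its end, in the units of the state.
- sense(): the state, without advancing time (a new reading comes with each control period).
- eyes.capture(name): name is "scene" or "top" or "wrist"; returns a dict with "pixels" (384x512x3 uint8, red, green, blue), "mtx" (3x3 intrinsics, pixels), "dist" ([k1, k2, p1, p2, k3] as OpenCV has them; the pictures are not rectified), "R" (3x3) and "t" (3): a world point X has camera coordinates R X + t. Camera axes: x right, y down, z forward; pixel columns grow to the right and rows downward; lengths in mm; the calibration is good to about 2 mm. A picture is of the moment at which its call begins. There is no depth.
- ctrl.finish_job(): hands the job in, once; it reports no verdict.
The state is a dict: "time_s": time; "joints": joint angles; "dq": joint speeds; "tau": joint torques, N m; "eef_pos": TCP position; "ee_rot": TCP orientation; "force": force on the tool from outside, world axes, zero at the start; "wrist_torque": the same for the moment, N m; "grip_width": opening from 0.0 (shut) to 1.0 (fully open).
Only numpy, scipy, OpenCV 4.12 (cv2) and the standard library are available. Lean on these libraries where they do the work, as an engineer would, in place of code of your own. Each camera call takes 0.05 s, during which the arm holds its last target.

TASK

Take the orange quarter-turn wing nut off the service stand (turn it until the wing points at the yellow marks, then lift), then take off the blue spacer, and stand both upright in the steel tray, setting each part in its place before the next is taken off the stand. Then lift the rotor off, lay it hub up in the open grey case and close the case fully, edge to edge. Set parts down rather than dropping them, and leave the timer, tape roll, dish and marker where they are.

Things in the scene. Friction and masses are not known exactly. Their poses are not given: they have to be found in the camera images.
- stand: fixed dark stand: round base 128 mm wide, 12 mm high; flange 60 mm wide, top 20 mm up. On it, bottom to top: rotor, spacer, wing nut. Upright spindle 23 mm thick to 102 mm, then an 11 mm neck and a cross bar along the stand's x, 22 mm long, 7 mm wide, 110.5 to 115.5 mm up (the top). Two yellow marks on the base rim at +x and -x show the bar's direction. Origin: centre of underside, z up.
- stand_seat (a point): centre of the stand's flange top, where the rotor sits, 20 mm above the worktop
- nut_center (a point): centre of the loose orange wing nut, 30 mm above its underside: hub 44 mm wide, 26 mm high, on it an upright wing 66 mm long (its x), 14 mm thick (y), to 60 mm; 100 g. Starts on the spacer, underside 104 mm above the worktop, locked under the bar. Lifts off only with the wing within 15 deg of the stand's x (either way round); starts 50 to 80 deg clockwise of it from above. No stop; turns freely.
- spacer_center (a point): centre (half-way up) of the loose blue spacer sleeve, 56 mm outside, 22 mm high, bore 28 mm, 100 g. Starts on the rotor's hub, underside 82 mm above the worktop; lift it straight up off the spindle.
- rotor_center (a point): centre (half-way up) of the loose aluminium rotor, 62 mm high, 300 g: disc 96 mm across, 20 mm high, with a hub on it 42 mm across (20 to 62 mm above the underside), bore 28 mm; z up. Starts on the stand's flange, underside 20 mm above the worktop; lift it by the hub straight up until clear of the cross bar, which stands 33.5 mm above the hub.
- tray_in (a point): centre of the inner floor (3 mm above the worktop) of the fixed open steel tray, outside 130 mm (its x) by 180 mm (its y) by 22 mm high, walls 3 mm
- case: fixed lower half of the grey clamshell case, 124 by 124 mm, rim 42 mm high, walls 4 mm; origin at the centre of its underside, z up, hinge along its +x side
- case_floor (a point): centre of the padded inner floor of the lower half, 6 mm above the worktop; inner width 116 mm
- case_hinge (a point): middle of the hinge axis, on the lower half's +x rim, 42 mm above the worktop; the axis runs along the case's y
- case_lid (a joint): hinge angle (rad) of the case's upper half: 0 shut, edge to edge; 1.9 fully open (leaning back past upright); starts at 1.6 to 1.85. Stiff hinge (0.18 N m) that stays where it is left; push it shut from behind, then down.
- lid_edge (a point): middle of the upper half's free edge on its outer face: 124 mm from the hinge axis, and 42 mm off the rim plane (the upper half is 42 mm deep; shut, its top is 84 mm above the worktop)
- lab_timer: bystander: white timer with red and green keys, 66x66x18 mm; origin under its centre
- tape_roll: bystander: cream tape roll lying flat, 64 mm across, 18 mm high; origin under its centre
- petri_dish: bystander: petri dish, 63 mm across, 15 mm high; origin under its centre
- marker: bystander: white and blue marker pen lying flat, 15x140x18 mm; origin under its centre
Not all that is in view belongs to the job. Of the things shaped like the part that bears spacer_center, the blue one is meant.

How it is judged:
By the outcome, as a careful person would: the job done as asked, in the order asked, and still so for the second after the job is handed in, with the robot touching nothing.
It also fails if it takes over 72 s, if anything falls off the work surface, if the arm or the gripper's body presses on something with over 40 N, if the wrist force passes 120 N, or if a joint passes its speed limit or range.

## Working session

There is one attempt and no reset: what is moved stays moved. The work goes in short steps, Python scripts to look and compute and a shell command to move; the robot and the scene stay as the last step left them, time stands still between calls to the robot, and variables do not carry over. Pictures are saved under pics/ and viewed, and the job is handed in when it is done.

```bash
mkdir -p pics
cat > h.py <<'E'
import numpy as np, cv2
from rig import sense, eyes, ctrl
def cap(name, fn):
    c=eyes.capture(name); cv2.imwrite('pics/'+fn+'.png', c['pixels'][:,:,::-1]); 
    np.savez('pics/'+fn+'.npz', **{k:np.array(v) for k,v in c.items()}); return c
def load(fn): return dict(np.load('pics/'+fn+'.npz'))
def ray(c,uv,z):
    p=cv2.undistortPoints(np.array([[uv]],float),np.array(c['mtx'],float),np.array(c['dist'],float))[0,0]
    R=np.array(c['R']);t=np.array(c['t']); d=R.T@np.array([p[0],p[1],1]); o=-R.T@t
    return o+d*(z-o[2])/d[2]
def proj(c,P):
    R=np.array(c['R'],float); return cv2.projectPoints(np.atleast_2d(np.array(P,float)),cv2.Rodrigues(R)[0],np.array(c['t'],float),np.array(c['mtx'],float),np.array(c['dist'],float))[0][:,0]
def crop(fn,x0,y0,x1,y1,out,s=4):
    im=cv2.imread('pics/'+fn+'.png')[y0:y1,x0:x1]; cv2.imwrite('pics/'+out+'.png',cv2.resize(im,None,fx=s,fy=s,interpolation=cv2.INTER_CUBIC))
E
python3 -c "
from h import *
print(sense())
for n in ['scene','top','wrist']:
    c=cap(n,n+'0'); R=np.array(c['R']); print(n,-R.T@np.array(c['t']),R[2],c['mtx'])
"
```

```text
{'time_s': 0.0, 'joints': array([-1.52239047e+00,  3.13445862e-01,  1.49843982e+00, -2.87237555e-05,
        1.33098598e+00, -2.23378969e-01]), 'dq': array([ 0.0002847 ,  0.00030816, -0.00089796,  0.00075213,  0.0003564 ,
       -0.00131083]), 'tau': array([ 7.26265607e-04, -4.12262785e+01, -2.59743673e+01, -9.79528522e-05,
        4.11902263e-03,  3.96661136e-06]), 'eef_pos': array([ 140.91603532, -505.46880135,  230.73615942]), 'ee_rot': array([ 0.09582704, -0.09576767,  0.7010387 , -0.70013604]), 'force': array([ 0.04195247,  0.96896458, -0.35909116]), 'wrist_torque': array([ 0.00041132,  0.00513341, -0.03091841]), 'grip_width': 0.9935898708023256}
scene [ 150.38749694 -887.47497233  647.99815825] [ 0.36745316  0.76998043 -0.52164001] [[353.18061558   0.         257.67846917]
 [  0.         353.18061558 190.77874873]
 [  0.           0.           1.        ]]
top [ 377.30914588  -60.28453806 1674.60525404] [ 0.09173025 -0.00582612 -0.99576685] [[421.3365677    0.         251.92638713]
 [  0.         421.3365677  192.0137324 ]
 [  0.           0.           1.        ]]
wrist [ 207.22815861 -487.82714285  373.59560144] [-0.26133091 -0.07020169 -0.96269304] [[295.87338147   0.         256.02098517]
 [  0.         295.87338147 182.0103435 ]
 [  0.           0.           1.        ]]
```

View pics/scene0.png

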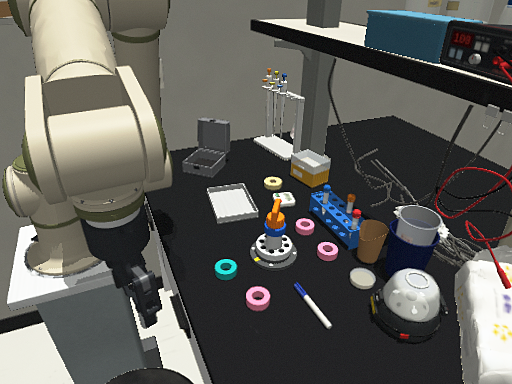

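View pics/top0.png

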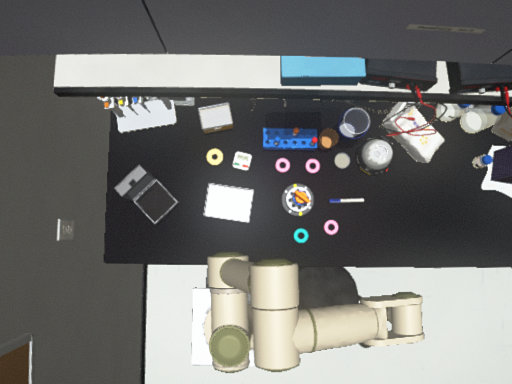

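View pics/wrist0.png

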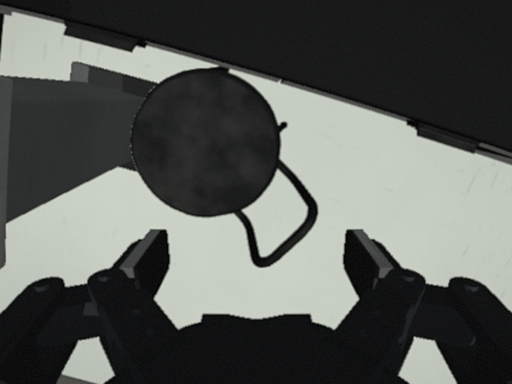

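The scene view shows the stand at (273,250) with the orange nut at (275,215), the tray at (232,202) and the case at (207,150). The loose rings that look like the spacer are teal (226,268) and pink (258,298), (327,250), (305,226). The blue one at about (275,230) under the nut fits, so I'll enlarge it to confirm.

```bash
python3 -c "
from h import *
crop('top0',100,140,380,250,'top0c',2.8)
crop('top0',270,172,326,228,'top0s',10)
crop('scene0',235,185,315,275,'scene0s',6)
crop('scene0',170,110,300,225,'scene0case',5)
"
```

```text
(no output)
```

View pics/top0c.png

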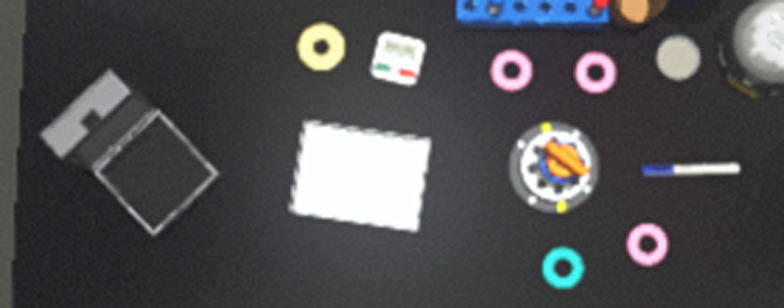

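View pics/top0s.png

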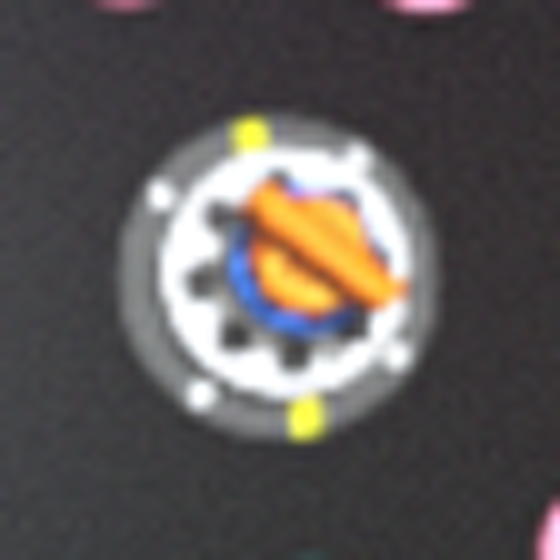

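View pics/scene0s.png

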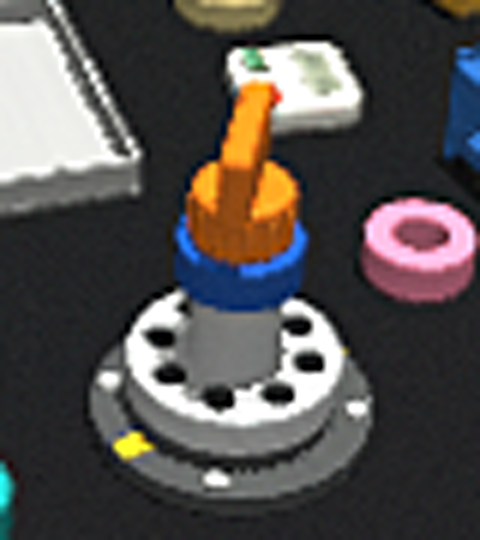

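View pics/scene0case.png

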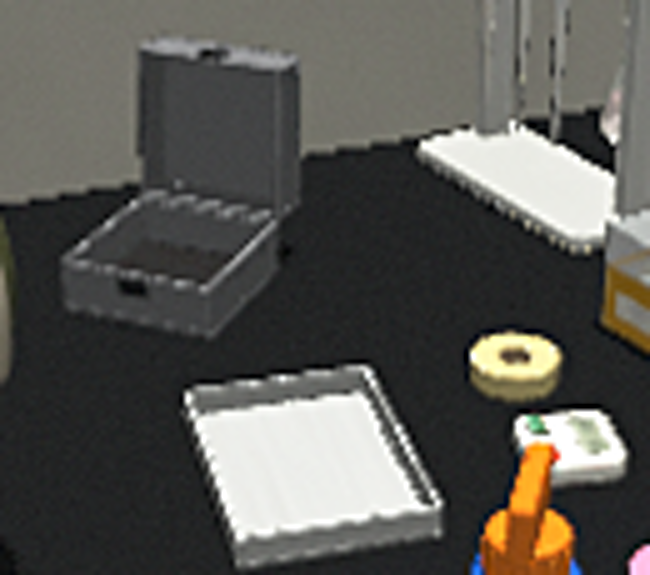

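The crop confirms it: the sleeve under the nut, crop (240,270), is the blue one, and the others are pink or teal. Next I'll measure.

```bash
python3 -c "
from h import *
crop('top0',108,160,183,230,'c_case',8)
crop('top0',195,175,265,230,'c_tray',8)
c=load('top0')
f=lambda x,y,s,x0,y0:(x0+(x+.5)/s-.5,y0+(y+.5)/s-.5)
m=[ray(c,f(251,133,10,270,172),12),ray(c,f(306,418,10,270,172),12)]
print(m,(m[0]+m[1])/2, np.linalg.norm(m[0]-m[1]),np.degrees(np.arctan2(*(m[0]-m[1])[1::-1])))
w=[ray(c,f(262,192,10,270,172),164),ray(c,f(397,290,10,270,172),164)]
print(w,(w[0]+w[1])/2,np.linalg.norm(w[0]-w[1]),np.degrees(np.arctan2(*(w[0]-w[1])[1::-1])))
"
```

```text
[array([ 561.90817349, -239.39462398,   12.        ]), array([ 448.96276967, -261.99464591,   12.        ])] [ 505.43547158 -250.69463495   12.        ] 115.18430984778236 11.315269214824466
[array([ 523.68907271, -227.13902945,  164.        ]), array([ 489.03450326, -276.16681027,  164.        ])] [ 506.36178799 -251.65291986  164.        ] 60.03884139349685 54.74597889850978
```

View pics/c_case.png

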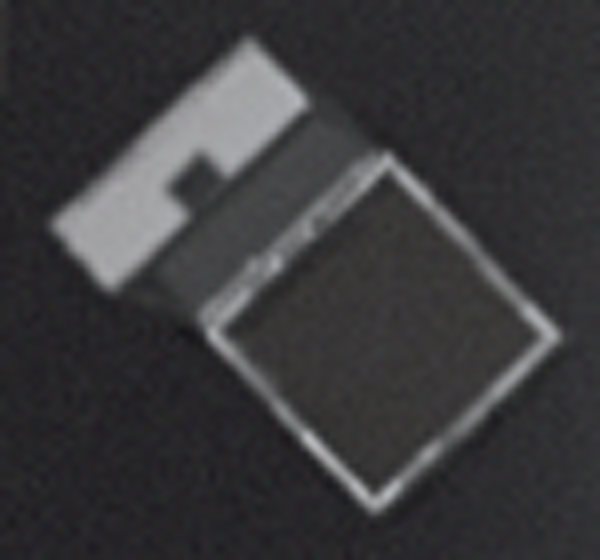

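View pics/c_tray.png

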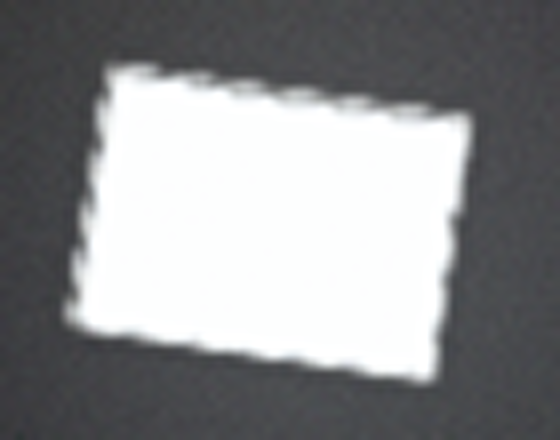

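```bash
python3 -c "
from h import *
c=load('top0')
f=lambda x,y,s,x0,y0:(x0+(x+.5)/s-.5,y0+(y+.5)/s-.5)
def quad(pts,s,x0,y0,z):
    P=np.array([ray(c,f(*p,s,x0,y0),z) for p in pts]); ctr=P.mean(0)
    print(np.round(P,1).tolist()); print('ctr',ctr, [round(float(np.linalg.norm(P[i]-P[(i+1)%4])),1) for i in range(4)],[round(float(np.degrees(np.arctan2(*(P[(i+1)%4]-P[i])[1::-1]))),1) for i in range(4)])
print('case');quad([(390,150),(561,336),(375,514),(202,325)],8,108,160,42)
print('tray');quad([(108,66),(471,112),(436,382),(68,322)],8,195,175,22)
print('tray');quad([(108,66),(471,112),(436,382),(68,322)],8,195,175,10)
for z in (160,170,175): 
  print('lid',z); quad([(250,35),(312,100),(112,292),(50,225)],8,108,160,z)
for n,p in dict(timer=(242,161),tape=(214.5,156.5),dish=(342,160)).items(): print(n,ray(c,p,18))
"
```

```text
case
[[575.3, 305.3, 42.0], [485.6, 218.3, 42.0], [397.5, 306.3, 42.0], [487.9, 394.7, 42.0]]
ctr [486.57532761 306.15602653  42.        ] [125.0, 124.5, 126.4, 125.0] [-135.9, 135.0, 44.4, -45.6]
tray
[[563.1, 103.8, 22.0], [543.3, -75.7, 22.0], [410.3, -60.7, 22.0], [436.6, 120.2, 22.0]]
ctr [488.31424184  21.915323    22.        ] [180.6, 133.9, 182.8, 127.6] [-96.3, 173.6, 81.7, -7.4]
tray
[[564.5, 105.0, 10.0], [544.5, -75.8, 10.0], [410.5, -60.7, 10.0], [437.0, 121.5, 10.0]]
ctr [489.12027894  22.51219774  10.        ] [181.9, 134.9, 184.1, 128.6] [-96.3, 173.6, 81.7, -7.4]
lid 160
[[612.8, 345.4, 160.0], [583.4, 315.6, 160.0], [494.2, 403.9, 160.0], [524.2, 433.9, 160.0]]
ctr [553.65048506 374.69837133 160.        ] [42.0, 125.5, 42.5, 125.2] [-134.7, 135.3, 45.0, -45.0]
lid 170
[[611.3, 342.7, 170.0], [582.0, 313.1, 170.0], [493.4, 400.8, 170.0], [523.3, 430.6, 170.0]]
ctr [552.48621247 371.82644871 170.        ] [41.7, 124.7, 42.2, 124.4] [-134.7, 135.3, 45.0, -45.0]
lid 175
[[610.5, 341.4, 175.0], [581.3, 311.9, 175.0], [493.0, 399.3, 175.0], [522.8, 429.0, 175.0]]
ctr [551.90407617 370.3904874  175.        ] [41.5, 124.3, 42.1, 124.0] [-134.7, 135.3, 45.0, -45.0]
timer [653.0992048 -28.5171222  18.       ]
tape [669.42503199  81.32533112  18.        ]
dish [ 664.57600748 -428.31061265   18.        ]
```

```bash
cat >> h.py <<'E'
from scipy.spatial.transform import Rotation as Ro
def rot(s=None):
    q=(s or sense())['ee_rot']; return Ro.from_quat([q[1],q[2],q[3],q[0]]).as_matrix()
def plan(x,y,z,jaw):
    "needed shift in tool axes now, and wy turn to bring jaw axis to azimuth jaw (deg, mod 180)"
    s=sense();R=rot(s);d=np.array([x,y,z])-s['eef_pos']
    az=np.degrees(np.arctan2(R[1,2],R[0,2])); dj=(jaw-az+90)%180-90
    down=np.array([0,0,-1.]); tl=np.cross(R[:,1],down)
    a=np.radians(-dj); 
    Rn=Ro.from_rotvec(down*a).as_matrix()@R
    print('t=%.2f pos'%s['time_s'],np.round(s['eef_pos'],1),'jaw az %.1f'%az,'tilt(tool rv)',np.round(R.T@tl,3),'F',np.round(s['force'],1),'grip %.3f'%s['grip_width'],'j6 %.2f'%s['joints'][5])
    print('shift tool now (tx,ty,tz):',np.round(R.T@d,1),' after turn:',np.round(Rn.T@d,1),' wy total %.3f rad = %.1f rows'%(a,abs(a)/.12))
E
python3 -c "
from h import *
print(rot()); plan(505,-251,231,-34)
c=load('top0'); print([ray(c,p,0) for p in [(145,128),(120,118),(175,122)]],ray(c,(150,95),400))"
```

```text
[[-9.63285062e-01 -3.75004003e-05  2.68480704e-01]
 [-2.68480599e-01  1.03239833e-03 -9.63284539e-01]
 [-2.41055475e-04 -9.99999466e-01 -1.00456202e-03]]
t=0.15 pos [ 140.9 -505.5  230.9] jaw az -74.4 tilt(tool rv) [ 0.001  0.    -0.   ] F [-0.7  1.2 -0.6] grip 1.001 j6 -0.22
shift tool now (tx,ty,tz): [-4.190e+02  1.000e-01 -1.474e+02]  after turn: [-4.146e+02 -2.000e-01  1.595e+02]  wy total -0.706 rad = 5.9 rows
[array([786.1190642 , 369.64160855,   0.        ]), array([827.02249471, 475.2719329 ,   0.        ]), array([812.52204784, 247.63655567,   0.        ])] [794.38774644 256.25642778 400.        ]
```

```bash
python3 -m handwheel '[{"grip":60,"tx":-38,"tz":-13},{"tx":-38,"tz":-13},{"tx":-38,"tz":-13},{"tx":-38,"tz":-13},{"tx":-38,"tz":-13},{"tx":-38,"tz":-13},{"tx":-38,"tz":-13},{"tx":-38,"tz":-13},{"tx":-38,"tz":-13}]' 40; python3 -m handwheel '[{"wy":-0.1}]'
python3 -c "
from h import *
plan(505,-251,231,-34)
cap('wrist','wrist1')"
```

```text
t=0.15 pos [ 140.9 -505.5  230.9] jaw az -74.4 tilt(tool rv) [ 0.001  0.    -0.   ] F [-0.7  1.2 -0.6] grip 1.001 j6 -0.22
shift tool now (tx,ty,tz): [-4.190e+02  1.000e-01 -1.474e+02]  after turn: [-4.146e+02 -2.000e-01  1.595e+02]  wy total -0.706 rad = 5.9 rowsinvalid input
invalid input
```

View pics/wrist1.png

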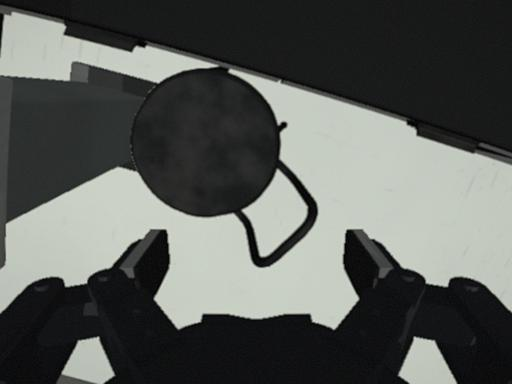

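The rows need every key.

```bash
python3 -m handwheel '[{"grip":60,"tx":-38,"ty":0,"tz":-13,"wx":0,"wy":0,"wz":0},{"grip":60,"tx":-38,"ty":0,"tz":-13,"wx":0,"wy":0,"wz":0},{"grip":60,"tx":-38,"ty":0,"tz":-13,"wx":0,"wy":0,"wz":0},{"grip":60,"tx":-38,"ty":0,"tz":-13,"wx":0,"wy":0,"wz":0},{"grip":60,"tx":-38,"ty":0,"tz":-13,"wx":0,"wy":0,"wz":0},{"grip":60,"tx":-38,"ty":0,"tz":-13,"wx":0,"wy":0,"wz":0},{"grip":60,"tx":-38,"ty":0,"tz":-13,"wx":0,"wy":0,"wz":0},{"grip":60,"tx":-38,"ty":0,"tz":-13,"wx":0,"wy":0,"wz":0},{"grip":60,"tx":-38,"ty":0,"tz":-13,"wx":0,"wy":0,"wz":0},{"grip":60,"tx":0,"ty":0,"tz":0,"wx":0,"wy":0,"wz":0}]' 40
python3 -c "
from h import *
plan(505,-251,231,-34)
cap('wrist','wrist1')"
```

```text
time_s: 1.03
eef_pos: [443.0, -297.1, 231.1]
ee_rot: [0.098, -0.097, 0.701, -0.7]
force: [0.7, 0.2, -0.4]
grip_width: 0.702
t=1.03 pos [ 443.  -297.1  231.1] jaw az -74.1 tilt(tool rv) [ 0.001 -0.    -0.001] F [ 0.7  0.2 -0.4] grip 0.702 j6 0.48
shift tool now (tx,ty,tz): [-72.2   0.2 -27.4]  after turn: [-72.9   0.2  25.6]  wy total -0.700 rad = 5.8 rows
```

View pics/wrist1.png

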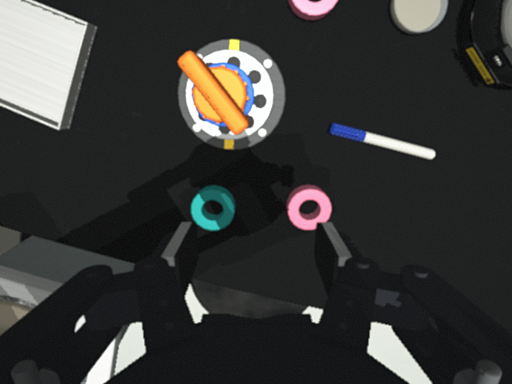

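Wrist view: stand centre is near (231,95), yellow marks at (234,44) and (229,144), and the wing runs from about (187,57) to (240,128). I'll measure the wing and stand from an enlargement.

```bash
python3 -c "
from h import *
crop('wrist1',170,30,295,160,'w1s',4.6)
c=load('wrist1'); im=c['pixels'].astype(int)
hsv=cv2.cvtColor(c['pixels'],cv2.COLOR_RGB2HSV)
m=cv2.inRange(hsv,(24,120,120),(35,255,255)); m[:, :200]=0; m[160:]=0; m[:,280:]=0
n,l,st,ce=cv2.connectedComponentsWithStats(m); print([(st[i].tolist(),ce[i].tolist()) for i in range(1,n) if st[i,4]>8])
ms=[ray(c,ce[i],12) for i in range(1,n) if st[i,4]>8]
if len(ms)==2: print(ms,(ms[0]+ms[1])/2,np.linalg.norm(ms[0]-ms[1]),np.degrees(np.arctan2(*(ms[0]-ms[1])[1::-1])))
"
```

```text
[([229, 39, 11, 11, 101], [233.63366336633663, 43.67326732673267]), ([233, 77, 9, 21, 37], [238.35135135135135, 85.75675675675676])]
[array([ 561.75766426, -236.57123814,   12.        ]), array([ 518.42474709, -253.9175275 ,   12.        ])] [ 540.09120568 -245.24438282   12.        ] 46.675855273842075 21.81636556852465
```

View pics/w1s.png

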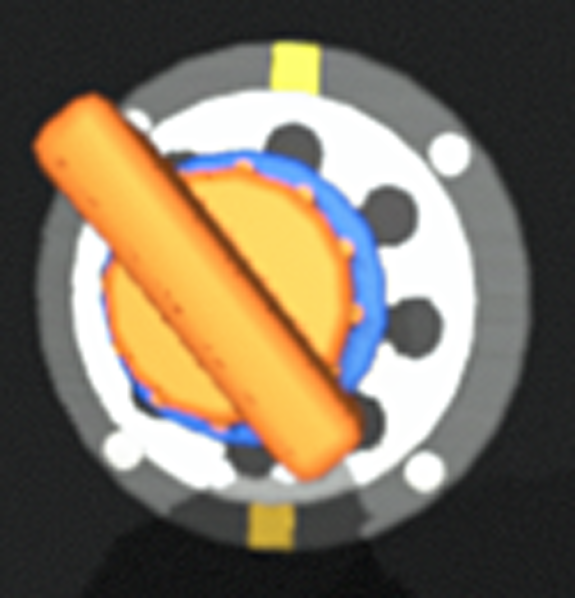

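```bash
python3 -c "
from h import *
c=load('wrist1')
f=lambda x,y,s=4.6,x0=170,y0=30:(x0+(x+.5)/s-.5,y0+(y+.5)/s-.5)
az=lambda a,b:np.degrees(np.arctan2(*(a-b)[1::-1]))
m=[ray(c,f(296,67),12),ray(c,f(271,527),12)]
print((m[0]+m[1])/2,np.linalg.norm(m[0]-m[1]),az(*m))
w=[ray(c,f(66,119),164),ray(c,f(332,457),164)]
print(w,(w[0]+w[1])/2,np.linalg.norm(w[0]-w[1]),az(*w))
"
```

```text
[ 504.9523039  -248.66697231   12.        ] 115.13007989638754 11.626494642710389
[array([ 523.62645207, -224.27832215,  164.        ]), array([ 486.93715299, -274.43168977,  164.        ])] [ 505.28180253 -249.35500596  164.        ] 62.14068675897212 53.81295910432064
```

```bash
python3 -m handwheel '[{"grip":50,"tx":-36,"ty":0,"tz":-13.5,"wx":0,"wy":0,"wz":0},{"grip":50,"tx":-36,"ty":0,"tz":-13.5,"wx":0,"wy":0,"wz":0},{"grip":50,"tx":0,"ty":10,"tz":0,"wx":0,"wy":-0.11,"wz":0},{"grip":50,"tx":0,"ty":10,"tz":0,"wx":0,"wy":-0.11,"wz":0},{"grip":50,"tx":0,"ty":10,"tz":0,"wx":0,"wy":-0.11,"wz":0},{"grip":50,"tx":0,"ty":0,"tz":0,"wx":0,"wy":-0.11,"wz":0},{"grip":50,"tx":0,"ty":0,"tz":0,"wx":0,"wy":-0.11,"wz":0},{"grip":50,"tx":0,"ty":0,"tz":0,"wx":0,"wy":-0.11,"wz":0},{"grip":50,"tx":0,"ty":0,"tz":0,"wx":0,"wy":0,"wz":0}]' 40
python3 -c "
from h import *
plan(505.2,-250,135,-36)
c=cap('wrist','wrist2')"
```

```text
time_s: 1.83
eef_pos: [500.3, -256.7, 201.1]
ee_rot: [0.318, -0.319, 0.631, -0.631]
force: [1.0, -0.7, 0.7]
grip_width: 0.586
t=1.83 pos [ 500.3 -256.7  201.1] jaw az -36.5 tilt(tool rv) [0. 0. 0.] F [ 1.  -0.7  0.7] grip 0.586 j6 -0.05
shift tool now (tx,ty,tz): [-8.3 66.1 -0.1]  after turn: [-8.3 66.1  0. ]  wy total -0.008 rad = 0.1 rows
```

View pics/wrist2.png

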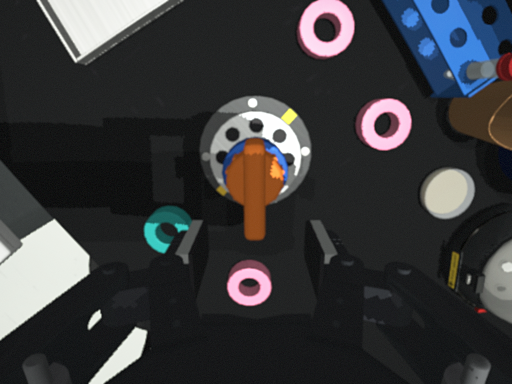

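The wing is upright at column 255, centred between the pads (about 190 to 322), so the alignment is right. Next I descend and grip.

```bash
python3 -m handwheel '[{"grip":50,"tx":-8.3,"ty":16,"tz":0,"wx":0,"wy":0,"wz":0},{"grip":50,"tx":0,"ty":25,"tz":0,"wx":0,"wy":0,"wz":0},{"grip":50,"tx":0,"ty":25,"tz":0,"wx":0,"wy":0,"wz":0},{"grip":0,"tx":0,"ty":0,"tz":0,"wx":0,"wy":0,"wz":0},{"grip":0,"tx":0,"ty":0,"tz":0,"wx":0,"wy":0,"wz":0},{"grip":0,"tx":0,"ty":0,"tz":0,"wx":0,"wy":0,"wz":0},{"grip":0,"tx":0,"ty":0,"tz":0,"wx":0,"wy":0,"wz":0},{"grip":0,"tx":0,"ty":0,"tz":0,"wx":0,"wy":0,"wz":0}]' 40
python3 -c "
from h import *
plan(505.2,-250,135,-78.6)"
```

```text
time_s: 2.55
eef_pos: [506.2, -249.6, 136.8]
ee_rot: [-0.318, 0.317, -0.631, 0.632]
force: [-3.5, -0.1, 3.8]
grip_width: 0.154
t=2.55 pos [ 506.2 -249.6  136.8] jaw az -36.6 tilt(tool rv) [-0.002  0.     0.   ] F [-3.5 -0.1  3.8] grip 0.154 j6 -0.03
shift tool now (tx,ty,tz): [ 0.9  1.8 -0.6]  after turn: [1.  1.8 0.2]  wy total 0.732 rad = 6.1 rows
```

Opening is about 13 mm, matching the 14 mm wing. Next I turn it clockwise to the marks.

```bash
python3 -m handwheel '[{"grip":0,"tx":0,"ty":0,"tz":0,"wx":0,"wy":0.105,"wz":0},{"grip":0,"tx":0,"ty":0,"tz":0,"wx":0,"wy":0.105,"wz":0},{"grip":0,"tx":0,"ty":0,"tz":0,"wx":0,"wy":0.105,"wz":0},{"grip":0,"tx":0,"ty":0,"tz":0,"wx":0,"wy":0.105,"wz":0},{"grip":0,"tx":0,"ty":0,"tz":0,"wx":0,"wy":0.105,"wz":0},{"grip":0,"tx":0,"ty":0,"tz":0,"wx":0,"wy":0.105,"wz":0},{"grip":0,"tx":0,"ty":0,"tz":0,"wx":0,"wy":0.105,"wz":0},{"grip":0,"tx":0,"ty":0,"tz":0,"wx":0,"wy":0,"wz":0}]' 40
python3 -c "
from h import *
plan(505.2,-250,135,-78.6)
print(sense()['wrist_torque']); cap('wrist','wrist3')"
```

```text
time_s: 3.22
eef_pos: [506.8, -249.7, 136.8]
ee_rot: [-0.069, 0.067, -0.703, 0.705]
force: [0.5, 0.7, 5.8]
grip_width: 0.154
t=3.22 pos [ 506.8 -249.7  136.8] jaw az -79.0 tilt(tool rv) [-0.002 -0.    -0.002] F [0.5 0.7 5.8] grip 0.154 j6 0.71
shift tool now (tx,ty,tz): [ 1.6  1.8 -0. ]  after turn: [ 1.6  1.8 -0. ]  wy total -0.006 rad = 0.1 rows
[ 0.00587938  0.15537988 -0.03589289]
```

View pics/wrist3.png

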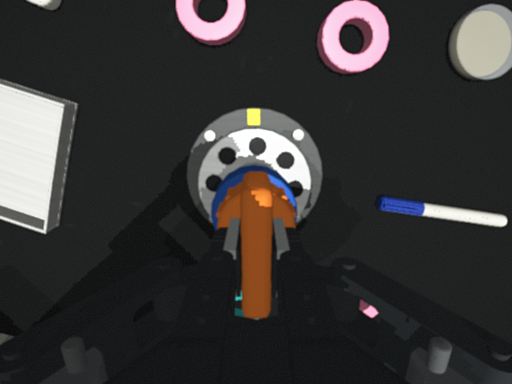

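The wing (column 256) lines up with the yellow mark at (254,117). Next is a slow lift with a force check.

```bash
python3 -m handwheel '[{"grip":0,"tx":0,"ty":-4,"tz":0,"wx":0,"wy":0,"wz":0},{"grip":0,"tx":0,"ty":-4,"tz":0,"wx":0,"wy":0,"wz":0},{"grip":0,"tx":0,"ty":-4,"tz":0,"wx":0,"wy":0,"wz":0},{"grip":0,"tx":0,"ty":-4,"tz":0,"wx":0,"wy":0,"wz":0}]' 40
python3 -c "
from h import *
plan(494,67,220,-7+90)
cap('scene','scene3');crop('scene3',215,150,335,285,'scene3c',5)"
```

```text
time_s: 3.6
eef_pos: [506.0, -249.2, 151.7]
ee_rot: [-0.07, 0.07, -0.704, 0.704]
force: [-0.3, 0.5, -2.0]
grip_width: 0.155
t=3.60 pos [ 506.  -249.2  151.7] jaw az -78.7 tilt(tool rv) [-0.  0. -0.] F [-0.3  0.5 -2. ] grip 0.155 j6 0.71
shift tool now (tx,ty,tz): [ -50.3  -68.3 -312.4]  after turn: [  50.5  -68.3 -312.4]  wy total 0.320 rad = 2.7 rows
```

View pics/scene3c.png

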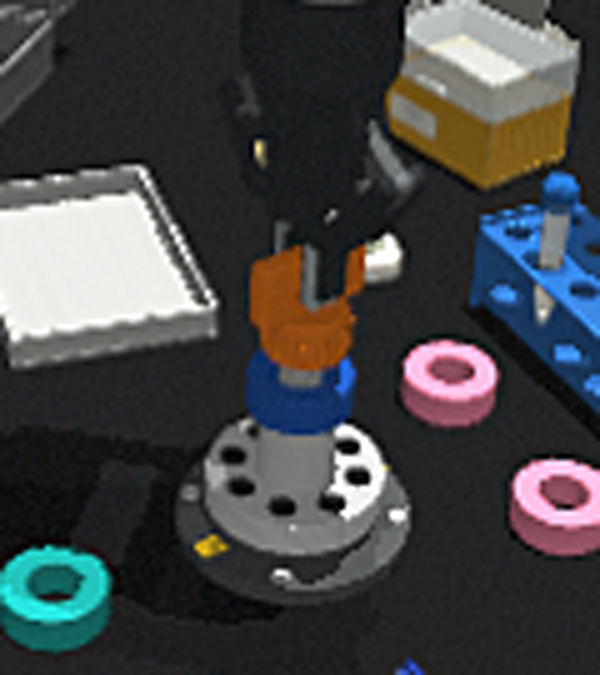

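Nut is free: it shows at crop (305,310), clear of the bar. Carry it to the tray.

```bash
python3 -m handwheel '[{"grip":0,"tx":0,"ty":-25,"tz":0,"wx":0,"wy":0,"wz":0},{"grip":0,"tx":-2,"ty":-15,"tz":-12,"wx":0,"wy":0,"wz":0},{"grip":0,"tx":-6,"ty":0,"tz":-35,"wx":0,"wy":0,"wz":0},{"grip":0,"tx":-7,"ty":0,"tz":-40,"wx":0,"wy":0,"wz":0},{"grip":0,"tx":-7,"ty":0,"tz":-40,"wx":0,"wy":0,"wz":0},{"grip":0,"tx":-7,"ty":0,"tz":-40,"wx":0,"wy":0,"wz":0},{"grip":0,"tx":-7,"ty":10,"tz":-40,"wx":0,"wy":0,"wz":0},{"grip":0,"tx":-7,"ty":20,"tz":-40,"wx":0,"wy":0,"wz":0},{"grip":0,"tx":-5,"ty":20,"tz":-35,"wx":0,"wy":0,"wz":0},{"grip":0,"tx":-2,"ty":20,"tz":-20,"wx":0,"wy":0,"wz":0}]' 40
python3 -c "
from h import *
plan(494,67,36,-79)"
```

```text
time_s: 4.48
eef_pos: [495.6, 56.5, 122.6]
ee_rot: [0.071, -0.07, 0.704, -0.703]
force: [0.1, -0.2, -1.3]
grip_width: 0.157
t=4.48 pos [495.6  56.5 122.6] jaw az -78.6 tilt(tool rv) [ 0.    -0.    -0.001] F [ 0.1 -0.2 -1.3] grip 0.157 j6 1.25
shift tool now (tx,ty,tz): [ -0.4  86.6 -10.6]  after turn: [ -0.3  86.6 -10.6]  wy total 0.007 rad = 0.1 rows
```

```bash
python3 -m handwheel '[{"grip":0,"tx":0,"ty":35,"tz":-8,"wx":0,"wy":0,"wz":0},{"grip":0,"tx":0,"ty":25,"tz":0,"wx":0,"wy":0,"wz":0},{"grip":0,"tx":0,"ty":8,"tz":0,"wx":0,"wy":0,"wz":0},{"grip":0,"tx":0,"ty":0,"tz":0,"wx":0,"wy":0,"wz":0}]' 40
python3 -c "
from h import *
plan(494,67,36,-79); cap('scene','scene4'); crop('scene4',190,120,310,240,'scene4c',5)"
```

```text
time_s: 4.82
eef_pos: [493.7, 61.2, 53.7]
ee_rot: [0.068, -0.071, 0.704, -0.703]
force: [0.5, 0.7, -1.4]
grip_width: 0.158
t=4.82 pos [493.7  61.2  53.7] jaw az -78.7 tilt(tool rv) [ 0.001 -0.     0.003] F [ 0.5  0.7 -1.4] grip 0.158 j6 1.26
shift tool now (tx,ty,tz): [-1.5 17.7 -5.6]  after turn: [-1.5 17.7 -5.6]  wy total 0.005 rad = 0.0 rows
```

View pics/scene4c.png

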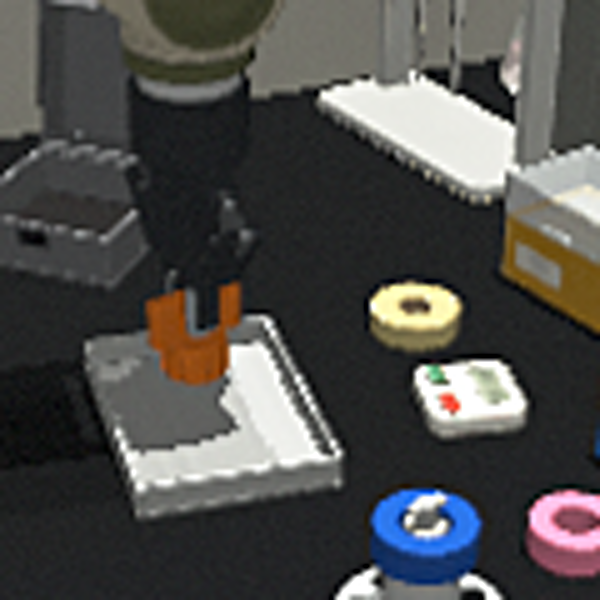

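The nut hangs upright over the far half of the tray. Next I lower it gently.

```bash
python3 -m handwheel '[{"grip":0,"tx":0,"ty":8,"tz":0,"wx":0,"wy":0,"wz":0},{"grip":0,"tx":0,"ty":5,"tz":0,"wx":0,"wy":0,"wz":0},{"grip":0,"tx":0,"ty":3,"tz":0,"wx":0,"wy":0,"wz":0},{"grip":0,"tx":0,"ty":1.5,"tz":0,"wx":0,"wy":0,"wz":0},{"grip":0,"tx":0,"ty":0,"tz":0,"wx":0,"wy":0,"wz":0}]' 40
python3 -c "
from h import *
plan(494,67,36,-79)"
```

```text
time_s: 5.28
eef_pos: [494.5, 61.1, 37.4]
ee_rot: [0.069, -0.069, 0.704, -0.704]
force: [1.2, 0.1, -0.9]
grip_width: 0.154
t=5.28 pos [494.5  61.1  37.4] jaw az -78.7 tilt(tool rv) [ 0. -0.  0.] F [ 1.2  0.1 -0.9] grip 0.154 j6 1.26
shift tool now (tx,ty,tz): [-0.6  1.4 -5.9]  after turn: [-0.6  1.4 -5.9]  wy total 0.005 rad = 0.0 rows
```

```bash
python3 -m handwheel '[{"grip":0,"tx":0,"ty":1,"tz":0,"wx":0,"wy":0,"wz":0},{"grip":0,"tx":0,"ty":0.7,"tz":0,"wx":0,"wy":0,"wz":0},{"grip":0,"tx":0,"ty":0,"tz":0,"wx":0,"wy":0,"wz":0}]' 40
python3 -m handwheel '[{"grip":0,"tx":0,"ty":0.7,"tz":0,"wx":0,"wy":0,"wz":0},{"grip":0,"tx":0,"ty":0,"tz":0,"wx":0,"wy":0,"wz":0}]' 40
```

```text
time_s: 5.53
eef_pos: [494.6, 61.2, 35.8]
ee_rot: [-0.07, 0.069, -0.704, 0.704]
force: [0.3, 0.5, -0.6]
grip_width: 0.155
time_s: 5.7
eef_pos: [494.8, 61.3, 35.7]
ee_rot: [-0.07, 0.069, -0.704, 0.704]
force: [-1.9, 0.0, 6.9]
grip_width: 0.158
```

Contact felt (+7 N). Release and rise.

```bash
python3 -m handwheel '[{"grip":22,"tx":0,"ty":0,"tz":0,"wx":0,"wy":0,"wz":0},{"grip":35,"tx":0,"ty":0,"tz":0,"wx":0,"wy":0,"wz":0},{"grip":45,"tx":0,"ty":0,"tz":0,"wx":0,"wy":0,"wz":0},{"grip":45,"tx":0,"ty":-20,"tz":0,"wx":0,"wy":0,"wz":0},{"grip":70,"tx":0,"ty":-38,"tz":0,"wx":0,"wy":0,"wz":0},{"grip":75,"tx":0,"ty":-40,"tz":0,"wx":0,"wy":0,"wz":0},{"grip":75,"tx":0,"ty":0,"tz":0,"wx":0,"wy":0,"wz":0}]' 40
python3 -c "
from h import *
plan(505.2,-250,180,-79); cap('top','top5'); crop('top5',180,160,330,240,'top5c',5);cap('scene','scene5'); crop('scene5',190,120,310,240,'scene5c',5)"
```

```text
time_s: 6.28
eef_pos: [497.6, 61.0, 139.6]
ee_rot: [-0.073, 0.066, -0.703, 0.705]
force: [1.1, -0.1, 1.3]
grip_width: 0.874
t=6.28 pos [497.6  61.  139.6] jaw az -78.7 tilt(tool rv) [-0.003 -0.    -0.011] F [ 1.1 -0.1  1.3] grip 0.874 j6 1.26
shift tool now (tx,ty,tz): [ 53.  -39.9 306.6]  after turn: [ 51.5 -39.9 306.8]  wy total 0.005 rad = 0.0 rows
```

View pics/scene5c.png

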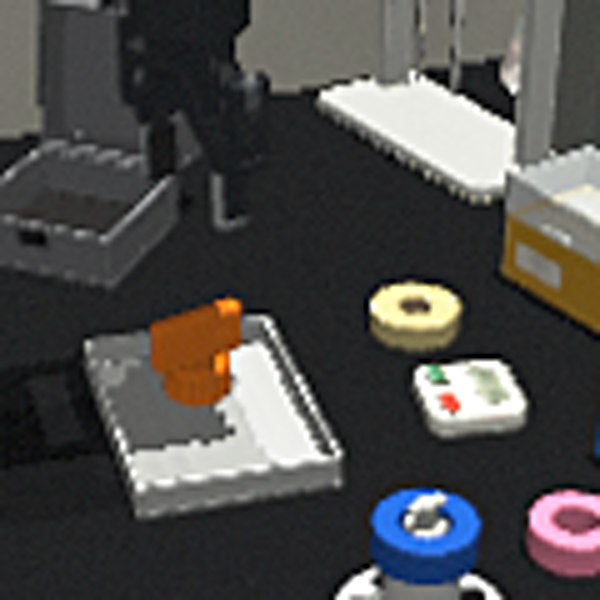

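View pics/top5c.png

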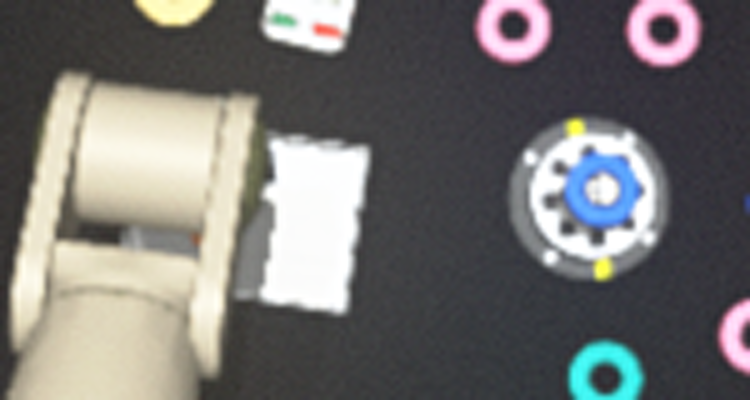

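The nut stands upright in the tray, crop (195,350), and the spacer is still on the stand. Going back for the spacer.

```bash
python3 -m handwheel '[{"grip":78,"tx":4,"ty":-10,"tz":30,"wx":0,"wy":0,"wz":0},{"grip":78,"tx":7,"ty":0,"tz":40,"wx":0,"wy":0,"wz":0},{"grip":78,"tx":7,"ty":0,"tz":40,"wx":0,"wy":0,"wz":0},{"grip":78,"tx":7,"ty":0,"tz":40,"wx":0,"wy":0,"wz":0},{"grip":78,"tx":7,"ty":0,"tz":40,"wx":0,"wy":0,"wz":0},{"grip":78,"tx":7,"ty":0,"tz":40,"wx":0,"wy":0,"wz":0},{"grip":78,"tx":7,"ty":0,"tz":40,"wx":0,"wy":0,"wz":0},{"grip":78,"tx":6,"ty":0,"tz":30,"wx":0,"wy":0,"wz":0},{"grip":78,"tx":0,"ty":0,"tz":7,"wx":0,"wy":0,"wz":0},{"grip":78,"tx":0,"ty":0,"tz":0,"wx":0,"wy":0,"wz":0}]' 40
python3 -c "
from h import *
c=load('top5'); print(ray(c,(180+602.5/5-.5,160+189.5/5-.5),104))
plan(505.8,-249.7,88,-79)
cap('wrist','wrist6')"
```

```text
time_s: 7.22
eef_pos: [502.8, -251.4, 141.2]
ee_rot: [0.068, -0.069, 0.704, -0.703]
force: [-0.4, 0.6, -0.4]
grip_width: 0.909
[ 504.74289923 -249.8984979   104.        ]
t=7.22 pos [ 502.8 -251.4  141.2] jaw az -78.9 tilt(tool rv) [ 0.002 -0.     0.002] F [-0.4  0.6 -0.4] grip 0.909 j6 0.70
shift tool now (tx,ty,tz): [-3.3 53.2 -1. ]  after turn: [-3.3 53.2 -1. ]  wy total 0.002 rad = 0.0 rows
```

View pics/wrist6.png

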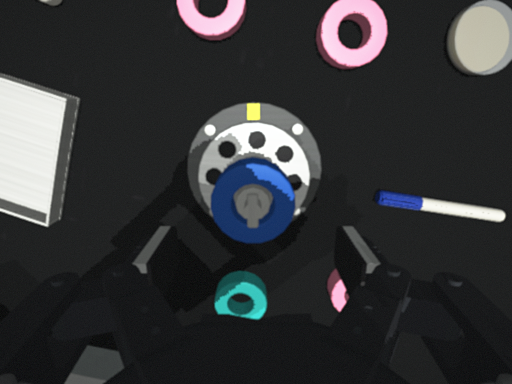

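```bash
python3 -m handwheel '[{"grip":78,"tx":-3,"ty":15,"tz":-1,"wx":0,"wy":0,"wz":0},{"grip":78,"tx":0,"ty":20,"tz":0,"wx":0,"wy":0,"wz":0},{"grip":78,"tx":0,"ty":20,"tz":0,"wx":0,"wy":0,"wz":0},{"grip":78,"tx":0,"ty":0,"tz":0,"wx":0,"wy":0,"wz":0},{"grip":40,"tx":0,"ty":0,"tz":0,"wx":0,"wy":0,"wz":0},{"grip":40,"tx":0,"ty":0,"tz":0,"wx":0,"wy":0,"wz":0},{"grip":40,"tx":0,"ty":0,"tz":0,"wx":0,"wy":0,"wz":0},{"grip":40,"tx":0,"ty":0,"tz":0,"wx":0,"wy":0,"wz":0}]' 40
python3 -c "
from h import *
plan(505.8,-249.7,88,-79)
cap('scene','scene6');crop('scene6',215,150,335,285,'scene6c',5)"
```

```text
time_s: 7.93
eef_pos: [507.0, -248.3, 89.6]
ee_rot: [-0.07, 0.069, -0.703, 0.704]
force: [-0.2, 3.1, 5.5]
grip_width: 0.637
t=7.93 pos [ 507.  -248.3   89.6] jaw az -78.7 tilt(tool rv) [-0.001  0.    -0.002] F [-0.2  3.1  5.5] grip 0.637 j6 0.71
shift tool now (tx,ty,tz): [1.5 1.6 1.2]  after turn: [1.5 1.6 1.2]  wy total 0.005 rad = 0.0 rows
```

View pics/scene6c.png

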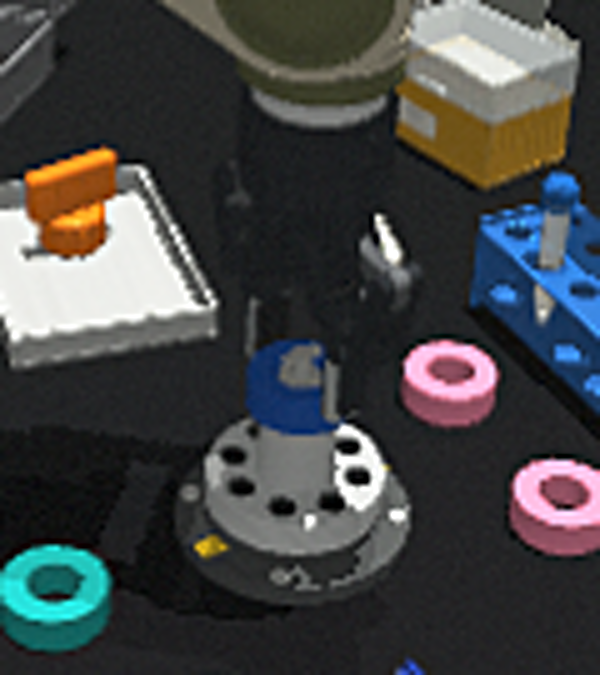

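The pads close on 54 mm, which fits the 56 mm sleeve. Lift straight up.

```bash
python3 -m handwheel '[{"grip":40,"tx":0,"ty":-5,"tz":0,"wx":0,"wy":0,"wz":0},{"grip":40,"tx":0,"ty":-15,"tz":0,"wx":0,"wy":0,"wz":0},{"grip":40,"tx":0,"ty":-25,"tz":0,"wx":0,"wy":0,"wz":0},{"grip":40,"tx":0,"ty":-25,"tz":0,"wx":0,"wy":0,"wz":0},{"grip":40,"tx":0,"ty":-10,"tz":0,"wx":0,"wy":0,"wz":0},{"grip":40,"tx":0,"ty":0,"tz":0,"wx":0,"wy":0,"wz":0}]' 40
python3 -c "
from h import *
plan(483,-23,11,-79)
cap('scene','scene7');crop('scene7',215,150,335,285,'scene7c',5)"
```

```text
time_s: 8.48
eef_pos: [507.1, -249.1, 170.5]
ee_rot: [-0.071, 0.068, -0.702, 0.705]
force: [0.3, 0.5, -0.9]
grip_width: 0.634
t=8.48 pos [ 507.1 -249.1  170.5] jaw az -78.7 tilt(tool rv) [-0.004  0.    -0.003] F [ 0.3  0.5 -0.9] grip 0.634 j6 0.71
shift tool now (tx,ty,tz): [ -20.1  158.7 -227.1]  after turn: [ -19.   158.7 -227.2]  wy total 0.005 rad = 0.0 rows
```

View pics/scene7c.png

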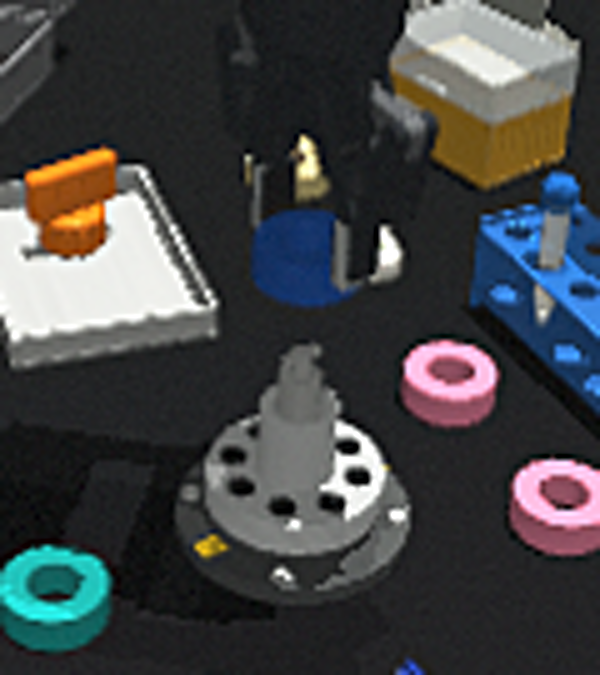

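The spacer is clear of the spindle. I turn the jaws along the tray's short axis so the fingers miss the wall and the nut, then carry it over.

```bash
python3 -m handwheel '[{"grip":40,"tx":0,"ty":0,"tz":0,"wx":0,"wy":-0.12,"wz":0},{"grip":40,"tx":0,"ty":0,"tz":0,"wx":0,"wy":-0.12,"wz":0},{"grip":40,"tx":0,"ty":0,"tz":0,"wx":0,"wy":-0.12,"wz":0},{"grip":40,"tx":0,"ty":0,"tz":0,"wx":0,"wy":-0.12,"wz":0},{"grip":40,"tx":0,"ty":0,"tz":0,"wx":0,"wy":-0.12,"wz":0},{"grip":40,"tx":0,"ty":0,"tz":0,"wx":0,"wy":-0.12,"wz":0},{"grip":40,"tx":0,"ty":0,"tz":0,"wx":0,"wy":-0.12,"wz":0},{"grip":40,"tx":0,"ty":0,"tz":0,"wx":0,"wy":-0.12,"wz":0},{"grip":40,"tx":0,"ty":0,"tz":0,"wx":0,"wy":-0.12,"wz":0},{"grip":40,"tx":0,"ty":0,"tz":0,"wx":0,"wy":-0.12,"wz":0}]' 40
python3 -c "
from h import *
plan(483,-23,11,-10)"
```

```text
time_s: 9.37
eef_pos: [505.6, -248.1, 166.0]
ee_rot: [0.456, -0.456, 0.541, -0.539]
force: [-0.5, 0.5, -1.3]
grip_width: 0.637
t=9.37 pos [ 505.6 -248.1  166. ] jaw az -9.6 tilt(tool rv) [ 0.003  0.    -0.001] F [-0.5  0.5 -1.3] grip 0.637 j6 -0.50
shift tool now (tx,ty,tz): [-217.9  155.5  -59.5]  after turn: [-217.5  155.5  -60.9]  wy total 0.006 rad = 0.1 rows
```

```bash
python3 -m handwheel '[{"grip":40,"tx":-35,"ty":0,"tz":-10,"wx":0,"wy":0,"wz":0},{"grip":40,"tx":-38,"ty":0,"tz":-10,"wx":0,"wy":0,"wz":0},{"grip":40,"tx":-38,"ty":0,"tz":-10,"wx":0,"wy":0,"wz":0},{"grip":40,"tx":-38,"ty":0,"tz":-10,"wx":0,"wy":0,"wz":0},{"grip":40,"tx":-38,"ty":10,"tz":-10,"wx":0,"wy":0,"wz":0},{"grip":40,"tx":-30,"ty":25,"tz":-9,"wx":0,"wy":0,"wz":0},{"grip":40,"tx":0,"ty":40,"tz":0,"wx":0,"wy":0,"wz":0},{"grip":40,"tx":0,"ty":30,"tz":0,"wx":0,"wy":0,"wz":0},{"grip":40,"tx":0,"ty":10,"tz":0,"wx":0,"wy":0,"wz":0},{"grip":40,"tx":0,"ty":0,"tz":0,"wx":0,"wy":0,"wz":0}]' 40
python3 -c "
from h import *
plan(483,-23,11,-10); cap('scene','scene8'); crop('scene8',190,120,310,240,'scene8c',5)"
```

```text
time_s: 10.2
eef_pos: [483.9, -24.1, 50.3]
ee_rot: [0.453, -0.456, 0.543, -0.54]
force: [0.3, 0.5, -1.1]
grip_width: 0.64
t=10.20 pos [483.9 -24.1  50.3] jaw az -10.0 tilt(tool rv) [ 0.006  0.    -0.001] F [ 0.3  0.5 -1.1] grip 0.640 j6 -0.12
shift tool now (tx,ty,tz): [-0.9 39.3 -0.8]  after turn: [-0.9 39.3 -0.8]  wy total 0.000 rad = 0.0 rows
```

View pics/scene8c.png

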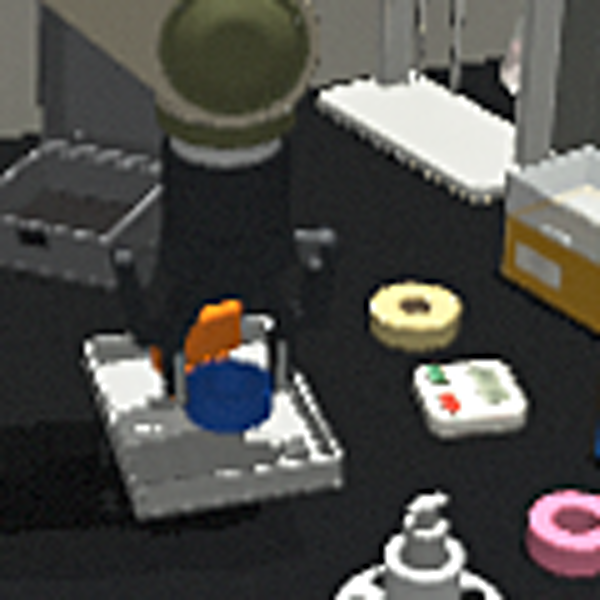

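```bash
python3 -m handwheel '[{"grip":40,"tx":0,"ty":20,"tz":0,"wx":0,"wy":0,"wz":0},{"grip":40,"tx":0,"ty":11,"tz":0,"wx":0,"wy":0,"wz":0},{"grip":40,"tx":0,"ty":4,"tz":0,"wx":0,"wy":0,"wz":0},{"grip":40,"tx":0,"ty":2,"tz":0,"wx":0,"wy":0,"wz":0},{"grip":40,"tx":0,"ty":0,"tz":0,"wx":0,"wy":0,"wz":0},{"grip":40,"tx":0,"ty":0,"tz":0,"wx":0,"wy":0,"wz":0}]' 40
```

```text
time_s: 10.75
eef_pos: [486.5, -24.8, 17.1]
ee_rot: [-0.455, 0.454, -0.541, 0.542]
force: [0.6, 0.2, -0.5]
grip_width: 0.645
```

```bash
python3 -m handwheel '[{"grip":40,"tx":0,"ty":2,"tz":0,"wx":0,"wy":0,"wz":0},{"grip":40,"tx":0,"ty":2,"tz":0,"wx":0,"wy":0,"wz":0},{"grip":40,"tx":0,"ty":0,"tz":0,"wx":0,"wy":0,"wz":0}]' 40; python3 -m handwheel '[{"grip":40,"tx":0,"ty":1.5,"tz":0,"wx":0,"wy":0,"wz":0},{"grip":40,"tx":0,"ty":0,"tz":0,"wx":0,"wy":0,"wz":0}]' 40
```

```text
time_s: 11.0
eef_pos: [485.7, -24.5, 12.0]
ee_rot: [0.455, -0.455, 0.542, -0.542]
force: [-0.4, 0.3, -1.0]
grip_width: 0.637
time_s: 11.17
eef_pos: [485.9, -24.6, 10.6]
ee_rot: [-0.455, 0.455, -0.541, 0.542]
force: [-0.1, -0.7, -0.9]
grip_width: 0.637
```

```bash
python3 -m handwheel '[{"grip":40,"tx":0,"ty":0.7,"tz":0,"wx":0,"wy":0,"wz":0},{"grip":40,"tx":0,"ty":0,"tz":0,"wx":0,"wy":0,"wz":0}]' 40; python3 -m handwheel '[{"grip":40,"tx":0,"ty":0.7,"tz":0,"wx":0,"wy":0,"wz":0},{"grip":40,"tx":0,"ty":0,"tz":0,"wx":0,"wy":0,"wz":0}]' 40
```

```text
time_s: 11.33
eef_pos: [485.9, -24.6, 10.5]
ee_rot: [-0.455, 0.455, -0.541, 0.542]
force: [-3.7, -0.4, 9.6]
grip_width: 0.638
time_s: 11.5
eef_pos: [486.0, -24.6, 10.5]
ee_rot: [-0.455, 0.455, -0.541, 0.542]
force: [-6.5, 1.0, 18.2]
grip_width: 0.641
```

Contact at 10.5, as predicted. I ease the pressure, open and rise.

```bash
python3 -m handwheel '[{"grip":40,"tx":0,"ty":-0.8,"tz":0,"wx":0,"wy":0,"wz":0},{"grip":62,"tx":0,"ty":0,"tz":0,"wx":0,"wy":0,"wz":0},{"grip":70,"tx":0,"ty":0,"tz":0,"wx":0,"wy":0,"wz":0},{"grip":70,"tx":0,"ty":0,"tz":0,"wx":0,"wy":0,"wz":0},{"grip":70,"tx":0,"ty":-10,"tz":0,"wx":0,"wy":0,"wz":0},{"grip":70,"tx":0,"ty":-30,"tz":0,"wx":0,"wy":0,"wz":0},{"grip":70,"tx":0,"ty":-41,"tz":0,"wx":0,"wy":0,"wz":0},{"grip":70,"tx":0,"ty":-41,"tz":0,"wx":0,"wy":0,"wz":0},{"grip":65,"tx":10,"ty":-30,"tz":0,"wx":0,"wy":0,"wz":0},{"grip":65,"tx":0,"ty":0,"tz":0,"wx":0,"wy":0,"wz":0}]' 40
python3 -c "
from h import *
plan(506,-249.5,165,-34); cap('scene','scene9'); crop('scene9',190,120,310,240,'scene9c',5)"
```

```text
time_s: 12.33
eef_pos: [486.4, -35.8, 168.4]
ee_rot: [-0.457, 0.453, -0.538, 0.545]
force: [1.9, -0.6, -0.1]
grip_width: 0.763
t=12.33 pos [486.4 -35.8 168.4] jaw az -10.0 tilt(tool rv) [-0.011 -0.     0.002] F [ 1.9 -0.6 -0.1] grip 0.763 j6 -0.14
shift tool now (tx,ty,tz): [207.    4.4  56.3]  after turn: [166.2   5.2 135.7]  wy total 0.419 rad = 3.5 rows
```

View pics/scene9c.png

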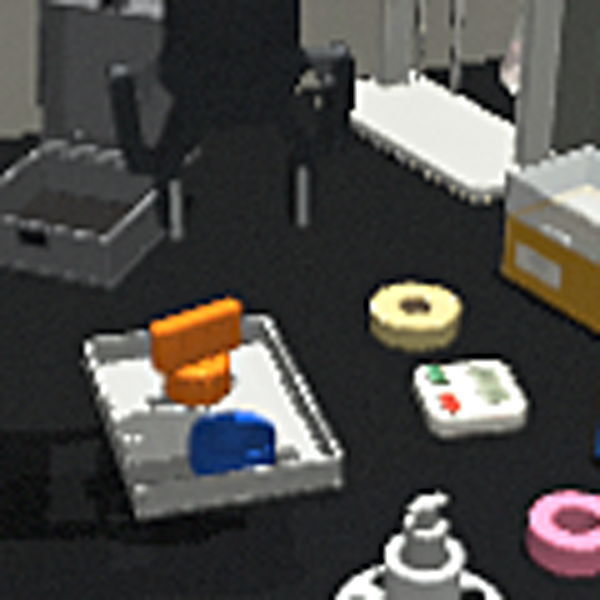

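The nut stands upright with the spacer flat beside it at crop (232,440). That side is in shadow, so I'll check it again from above. Next is the rotor.

```bash
python3 -m handwheel '[{"grip":62,"tx":30,"ty":0,"tz":8,"wx":0,"wy":0,"wz":0},{"grip":62,"tx":38,"ty":0,"tz":10,"wx":0,"wy":0,"wz":0},{"grip":62,"tx":38,"ty":0,"tz":10,"wx":0,"wy":0,"wz":0},{"grip":62,"tx":38,"ty":0,"tz":10,"wx":0,"wy":0,"wz":0},{"grip":62,"tx":38,"ty":0,"tz":10,"wx":0,"wy":0,"wz":0},{"grip":62,"tx":25,"ty":0,"tz":8,"wx":0,"wy":0,"wz":0},{"grip":62,"tx":0,"ty":0,"tz":0,"wx":0,"wy":0,"wz":0}]' 60
python3 -c "
from h import *
plan(506,-249.5,53,-10); cap('top','top10'); crop('top10',190,165,330,230,'top10c',5.5); cap('wrist','wrist10')"
```

```text
time_s: 12.97
eef_pos: [502.8, -252.1, 160.5]
ee_rot: [0.453, -0.454, 0.543, -0.542]
force: [-1.1, 0.4, -0.0]
grip_width: 0.725
t=12.97 pos [ 502.8 -252.1  160.5] jaw az -10.2 tilt(tool rv) [ 0.001 -0.     0.   ] F [-1.1  0.4 -0. ] grip 0.725 j6 -0.49
shift tool now (tx,ty,tz): [ -3.2 107.5   2.8]  after turn: [ -3.2 107.5   2.8]  wy total -0.004 rad = 0.0 rows
```

View pics/top10c.png

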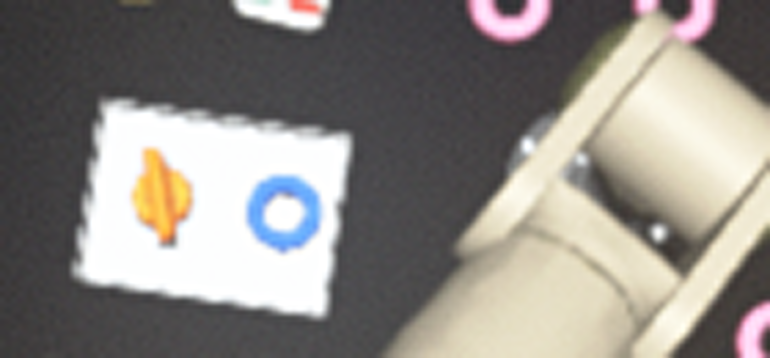

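View pics/wrist10.png

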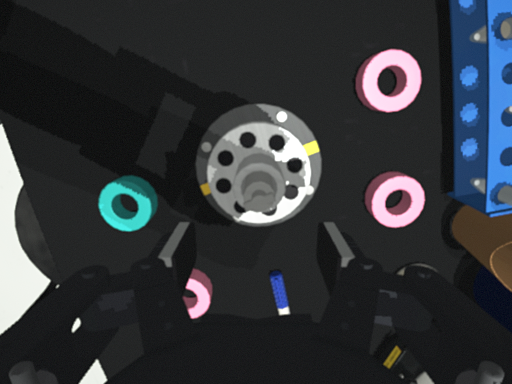

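Top view: nut at (162,195) and blue ring at (284,212), both upright in the tray. The wrist view shows the hub centred between the pads at column 260. Next I descend on the hub.

```bash
python3 -m handwheel '[{"grip":62,"tx":-3,"ty":20,"tz":3,"wx":0,"wy":0,"wz":0},{"grip":62,"tx":0,"ty":25,"tz":0,"wx":0,"wy":0,"wz":0},{"grip":62,"tx":0,"ty":25,"tz":0,"wx":0,"wy":0,"wz":0},{"grip":62,"tx":0,"ty":25,"tz":0,"wx":0,"wy":0,"wz":0},{"grip":62,"tx":0,"ty":12,"tz":0,"wx":0,"wy":0,"wz":0},{"grip":62,"tx":0,"ty":0,"tz":0,"wx":0,"wy":0,"wz":0},{"grip":62,"tx":0,"ty":0,"tz":0,"wx":0,"wy":0,"wz":0}]' 60
python3 -c "
from h import *
plan(506,-249.5,53,-10)"
```

```text
time_s: 13.65
eef_pos: [506.7, -244.3, 54.8]
ee_rot: [0.455, -0.455, 0.542, -0.541]
force: [0.0, -0.4, 0.6]
grip_width: 0.727
t=13.65 pos [ 506.7 -244.3   54.8] jaw az -9.9 tilt(tool rv) [ 0.001 -0.    -0.001] F [ 0.  -0.4  0.6] grip 0.727 j6 -0.48
shift tool now (tx,ty,tz): [5.2 1.8 0.2]  after turn: [5.2 1.8 0.2]  wy total 0.002 rad = 0.0 rows
```

```bash
python3 -m handwheel '[{"grip":62,"tx":5,"ty":1,"tz":0,"wx":0,"wy":0,"wz":0},{"grip":62,"tx":0,"ty":0,"tz":0,"wx":0,"wy":0,"wz":0},{"grip":30,"tx":0,"ty":0,"tz":0,"wx":0,"wy":0,"wz":0},{"grip":30,"tx":0,"ty":0,"tz":0,"wx":0,"wy":0,"wz":0},{"grip":30,"tx":0,"ty":0,"tz":0,"wx":0,"wy":0,"wz":0},{"grip":30,"tx":0,"ty":0,"tz":0,"wx":0,"wy":0,"wz":0}]' 60
python3 -m handwheel '[{"grip":30,"tx":0,"ty":-5,"tz":0,"wx":0,"wy":0,"wz":0},{"grip":30,"tx":0,"ty":-10,"tz":0,"wx":0,"wy":0,"wz":0},{"grip":30,"tx":0,"ty":0,"tz":0,"wx":0,"wy":0,"wz":0}]' 60
python3 -c "
from h import *
plan(506,-249.5,53,-10)
cap('scene','scene11');crop('scene11',215,150,335,285,'scene11c',5)"
```

```text
time_s: 14.15
eef_pos: [506.2, -250.7, 55.1]
ee_rot: [-0.455, 0.455, -0.541, 0.542]
force: [-1.9, 0.9, 6.4]
grip_width: 0.479
time_s: 14.4
eef_pos: [506.6, -250.9, 70.8]
ee_rot: [-0.455, 0.454, -0.541, 0.542]
force: [0.4, -0.2, -2.7]
grip_width: 0.478
t=14.40 pos [ 506.6 -250.9   70.8] jaw az -10.0 tilt(tool rv) [-0.002 -0.     0.001] F [ 0.4 -0.2 -2.7] grip 0.478 j6 -0.49
shift tool now (tx,ty,tz): [-1.3 17.8 -0.9]  after turn: [-1.3 17.8 -0.9]  wy total 0.001 rad = 0.0 rows
```

View pics/scene11c.png

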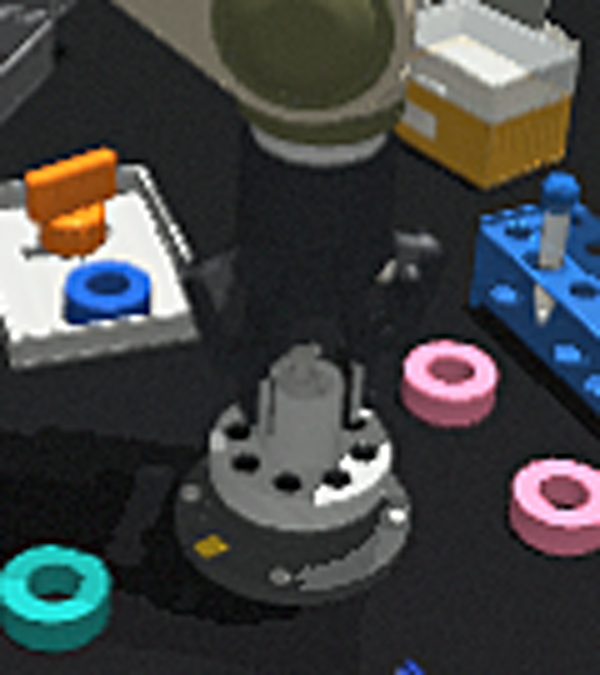

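Rotor held (force −2.7 N, about its weight) and rising straight. Next I lift it fully clear of the bar.

```bash
python3 -m handwheel '[{"grip":30,"tx":0,"ty":-25,"tz":0,"wx":0,"wy":0,"wz":0},{"grip":30,"tx":0,"ty":-35,"tz":0,"wx":0,"wy":0,"wz":0},{"grip":30,"tx":0,"ty":-35,"tz":0,"wx":0,"wy":0,"wz":0},{"grip":30,"tx":0,"ty":-15,"tz":0,"wx":0,"wy":0,"wz":0},{"grip":30,"tx":0,"ty":0,"tz":0,"wx":0,"wy":0,"wz":0}]' 60
python3 -c "
from h import *
plan(486.6,306.2,41,-10)"
```

```text
time_s: 14.87
eef_pos: [507.2, -251.3, 182.7]
ee_rot: [-0.455, 0.454, -0.539, 0.544]
force: [0.0, 0.2, -3.5]
grip_width: 0.475
t=14.87 pos [ 507.2 -251.3  182.7] jaw az -10.0 tilt(tool rv) [-0.006 -0.     0.003] F [ 0.   0.2 -3.5] grip 0.475 j6 -0.49
shift tool now (tx,ty,tz): [-546.   139.2 -117.6]  after turn: [-545.9  139.2 -117.9]  wy total 0.001 rad = 0.0 rows
```

```bash
python3 -m handwheel '[{"grip":30,"tx":-20,"ty":0,"tz":-4,"wx":0,"wy":0,"wz":0},{"grip":30,"tx":-35,"ty":0,"tz":-8,"wx":0,"wy":0,"wz":0},{"grip":30,"tx":-38,"ty":0,"tz":-8,"wx":0,"wy":0,"wz":0},{"grip":30,"tx":-38,"ty":0,"tz":-8,"wx":0,"wy":0,"wz":0},{"grip":30,"tx":-38,"ty":0,"tz":-8,"wx":0,"wy":0,"wz":0},{"grip":30,"tx":-38,"ty":0,"tz":-8,"wx":0,"wy":0,"wz":0},{"grip":30,"tx":-38,"ty":0,"tz":-8,"wx":0,"wy":0,"wz":0},{"grip":30,"tx":-38,"ty":0,"tz":-8,"wx":0,"wy":0,"wz":0},{"grip":30,"tx":-38,"ty":0,"tz":-8,"wx":0,"wy":0,"wz":0},{"grip":30,"tx":-38,"ty":0,"tz":-8,"wx":0,"wy":0,"wz":0}]' 60
python3 -c "
from h import *
plan(486.6,306.2,41,-10)"
```

```text
time_s: 15.7
eef_pos: [492.1, 118.1, 177.2]
ee_rot: [0.454, -0.455, 0.542, -0.541]
force: [1.4, -1.1, -3.5]
grip_width: 0.479
t=15.70 pos [492.1 118.1 177.2] jaw az -10.0 tilt(tool rv) [ 0.003 -0.     0.   ] F [ 1.4 -1.1 -3.5] grip 0.479 j6 0.18
shift tool now (tx,ty,tz): [-184.3  136.2  -37.6]  after turn: [-184.3  136.2  -37.7]  wy total 0.000 rad = 0.0 rows
```

```bash
python3 -m handwheel '[{"grip":30,"tx":-36,"ty":0,"tz":-8,"wx":0,"wy":0,"wz":0},{"grip":30,"tx":-36,"ty":0,"tz":-8,"wx":0,"wy":0,"wz":0},{"grip":30,"tx":-36,"ty":0,"tz":-8,"wx":0,"wy":0,"wz":0},{"grip":30,"tx":-36,"ty":0,"tz":-8,"wx":0,"wy":0,"wz":0},{"grip":30,"tx":-25,"ty":0,"tz":-5,"wx":0,"wy":0,"wz":0},{"grip":30,"tx":0,"ty":10,"tz":0,"wx":0,"wy":0,"wz":0},{"grip":30,"tx":0,"ty":10,"tz":0,"wx":0,"wy":0,"wz":0},{"grip":30,"tx":0,"ty":0,"tz":0,"wx":0,"wy":0,"wz":0}]' 60
python3 -c "
from h import *
plan(486.6,306.2,41,-10); cap('wrist','wrist12'); cap('scene','scene12'); crop('scene12',150,80,290,200,'scene12c',5)"
```

```text
time_s: 16.37
eef_pos: [484.5, 288.1, 155.1]
ee_rot: [0.452, -0.457, 0.542, -0.541]
force: [-0.4, 0.4, -4.6]
grip_width: 0.476
t=16.37 pos [484.5 288.1 155.1] jaw az -10.0 tilt(tool rv) [0.006 0.    0.003] F [-0.4  0.4 -4.6] grip 0.476 j6 0.50
shift tool now (tx,ty,tz): [-18.6 114.1  -0.5]  after turn: [-18.6 114.1  -0.5]  wy total 0.000 rad = 0.0 rows
```

View pics/wrist12.png

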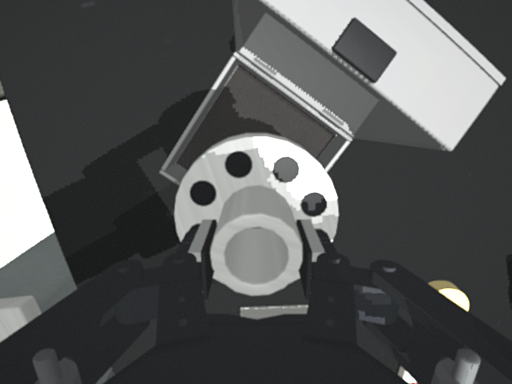

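View pics/scene12c.png

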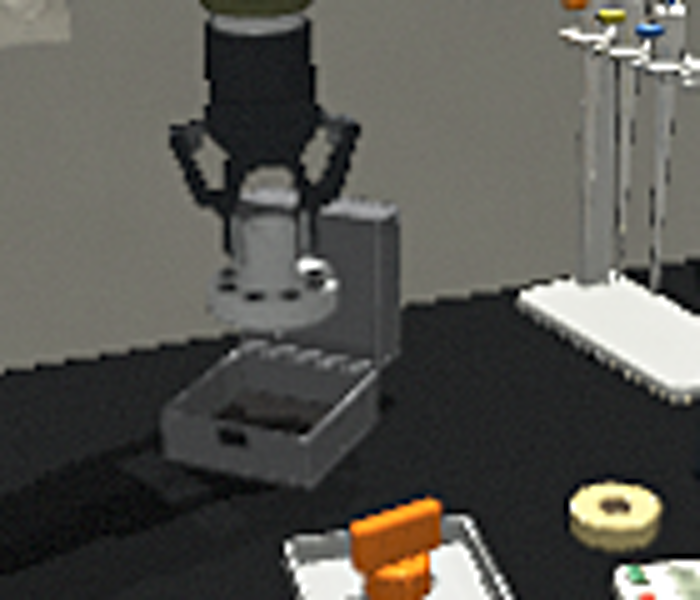

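```bash
python3 -c "
from h import *
c=load('wrist12')
for p in [(237,54),(352,137),(162,174)]: print(p,ray(c,p,42))
print(ray(c,(457,151),162), ray(c,(503,82),158))"
```

```text
(237, 54) [486.81794629 393.09711292  42.        ]
(352, 137) [572.34000043 310.03876951  42.        ]
(162, 174) [401.36438195 306.17585056  42.        ]
[586.97127218 316.48226828 162.        ] [613.02657132 344.99785338 158.        ]
```

The wrist view gives a case centre of (487,308), against (486.6,306.2) from the top view, which is well inside the 10 mm margin. Lowering now.

```bash
python3 -m handwheel '[{"grip":30,"tx":-15,"ty":0,"tz":0,"wx":0,"wy":0,"wz":0},{"grip":30,"tx":-4,"ty":15,"tz":0,"wx":0,"wy":0,"wz":0},{"grip":30,"tx":0,"ty":15,"tz":0,"wx":0,"wy":0,"wz":0},{"grip":30,"tx":0,"ty":15,"tz":0,"wx":0,"wy":0,"wz":0},{"grip":30,"tx":0,"ty":0,"tz":0,"wx":0,"wy":0,"wz":0},{"grip":30,"tx":0,"ty":0,"tz":0,"wx":0,"wy":0,"wz":0}]' 60
python3 -c "
from h import *
plan(486.7,306.8,41,-10); cap('wrist','wrist13');cap('scene','scene13'); crop('scene13',150,80,290,200,'scene13c',5)"
```

```text
time_s: 16.97
eef_pos: [489.6, 307.1, 114.1]
ee_rot: [0.454, -0.455, 0.542, -0.542]
force: [0.7, -0.6, -2.7]
grip_width: 0.474
t=16.97 pos [489.6 307.1 114.1] jaw az -10.0 tilt(tool rv) [0.001 0.    0.   ] F [ 0.7 -0.6 -2.7] grip 0.474 j6 0.53
shift tool now (tx,ty,tz): [ 0.7 73.1 -2.7]  after turn: [ 0.7 73.1 -2.7]  wy total -0.001 rad = 0.0 rows
```

View pics/wrist13.png

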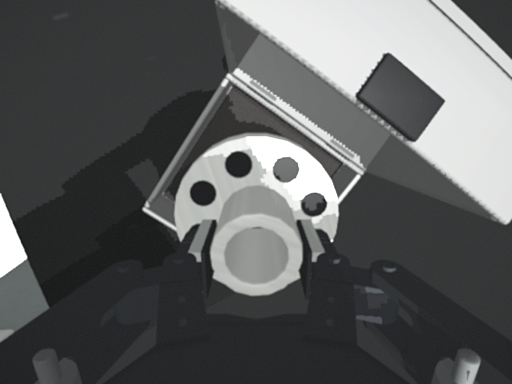

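View pics/scene13c.png

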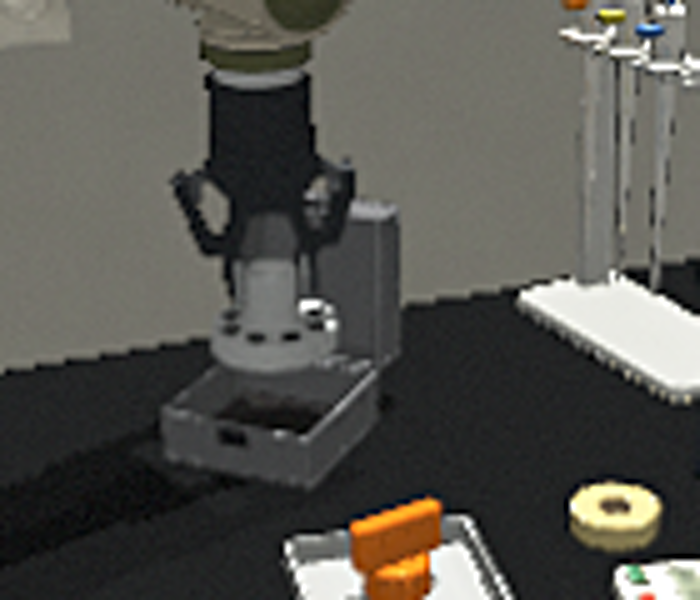

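```bash
python3 -c "
from h import *
c=load('wrist13'); print(ray(c,(257,256),141)); print([ray(c,p,99) for p in [(174,212),(339,212)]], [ray(c,p,99)for p in[(257,133)]])"
python3 -m handwheel '[{"grip":30,"tx":0,"ty":15,"tz":-2.5,"wx":0,"wy":0,"wz":0},{"grip":30,"tx":0,"ty":15,"tz":0,"wx":0,"wy":0,"wz":0},{"grip":30,"tx":0,"ty":0,"tz":0,"wx":0,"wy":0,"wz":0}]' 60
python3 -c "
from h import *
plan(486.7,306.8,41,-10); cap('wrist','wrist14')"
```

```text
[490.52402431 308.93531228 141.        ]
[array([444.43182174, 321.21179555,  99.        ]), array([537.6288579 , 304.79777124,  99.        ])] [array([499.07789085, 357.12766057,  99.        ])]
time_s: 17.32
eef_pos: [486.1, 307.7, 82.6]
ee_rot: [0.454, -0.456, 0.542, -0.541]
force: [-0.3, -0.6, -3.2]
grip_width: 0.472
t=17.32 pos [486.1 307.7  82.6] jaw az -10.0 tilt(tool rv) [0.002 0.    0.001] F [-0.3 -0.6 -3.2] grip 0.472 j6 0.54
shift tool now (tx,ty,tz): [ 0.8 41.6  0.9]  after turn: [ 0.8 41.6  0.9]  wy total 0.000 rad = 0.0 rows
```

View pics/wrist14.png

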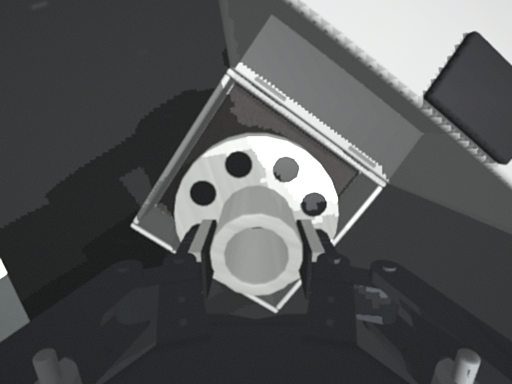

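All four case corners are in view and the disc sits well inside. Continuing down.

```bash
python3 -m handwheel '[{"grip":30,"tx":1,"ty":12,"tz":0,"wx":0,"wy":0,"wz":0},{"grip":30,"tx":0,"ty":12,"tz":0,"wx":0,"wy":0,"wz":0},{"grip":30,"tx":0,"ty":10,"tz":0,"wx":0,"wy":0,"wz":0},{"grip":30,"tx":0,"ty":3,"tz":0,"wx":0,"wy":0,"wz":0},{"grip":30,"tx":0,"ty":1,"tz":0,"wx":0,"wy":0,"wz":0},{"grip":30,"tx":0,"ty":0,"tz":0,"wx":0,"wy":0,"wz":0}]' 60
```

```text
time_s: 17.87
eef_pos: [486.9, 307.4, 46.1]
ee_rot: [-0.455, 0.455, -0.542, 0.542]
force: [-0.1, -0.5, -4.3]
grip_width: 0.477
```

```bash
python3 -m handwheel '[{"grip":30,"tx":0,"ty":2,"tz":0,"wx":0,"wy":0,"wz":0},{"grip":30,"tx":0,"ty":1.5,"tz":0,"wx":0,"wy":0,"wz":0},{"grip":30,"tx":0,"ty":0,"tz":0,"wx":0,"wy":0,"wz":0}]' 60;python3 -m handwheel '[{"grip":30,"tx":0,"ty":1,"tz":0,"wx":0,"wy":0,"wz":0},{"grip":30,"tx":0,"ty":0.5,"tz":0,"wx":0,"wy":0,"wz":0},{"grip":30,"tx":0,"ty":0,"tz":0,"wx":0,"wy":0,"wz":0}]' 60
```

```text
time_s: 18.12
eef_pos: [486.7, 307.3, 42.4]
ee_rot: [-0.455, 0.455, -0.542, 0.542]
force: [-0.8, -0.0, -3.6]
grip_width: 0.482
time_s: 18.37
eef_pos: [486.8, 307.4, 41.1]
ee_rot: [-0.455, 0.455, -0.542, 0.542]
force: [-0.7, -1.0, -1.4]
grip_width: 0.476
```

```bash
python3 -m handwheel '[{"grip":30,"tx":0,"ty":0.5,"tz":0,"wx":0,"wy":0,"wz":0},{"grip":30,"tx":0,"ty":0,"tz":0,"wx":0,"wy":0,"wz":0}]' 60
```

```text
time_s: 18.53
eef_pos: [486.8, 307.4, 41.1]
ee_rot: [-0.455, 0.455, -0.541, 0.542]
force: [-2.0, -1.6, 4.7]
grip_width: 0.479
```

Seated. Release and rise.

```bash
python3 -m handwheel '[{"grip":50,"tx":0,"ty":0,"tz":0,"wx":0,"wy":0,"wz":0},{"grip":58,"tx":0,"ty":0,"tz":0,"wx":0,"wy":0,"wz":0},{"grip":58,"tx":0,"ty":0,"tz":0,"wx":0,"wy":0,"wz":0},{"grip":58,"tx":0,"ty":-10,"tz":0,"wx":0,"wy":0,"wz":0},{"grip":58,"tx":0,"ty":-30,"tz":0,"wx":0,"wy":0,"wz":0},{"grip":58,"tx":0,"ty":-40,"tz":0,"wx":0,"wy":0,"wz":0},{"grip":58,"tx":0,"ty":-40,"tz":0,"wx":0,"wy":0,"wz":0},{"grip":20,"tx":0,"ty":-40,"tz":0,"wx":0,"wy":0,"wz":0},{"grip":0,"tx":0,"ty":-20,"tz":0,"wx":0,"wy":0,"wz":0},{"grip":0,"tx":0,"ty":0,"tz":0,"wx":0,"wy":0,"wz":0}]' 60
python3 -c "
from h import *
plan(486.7,306.8,230,-45); cap('wrist','wrist15')
cap('scene','scene15'); crop('scene15',150,80,290,200,'scene15c',5)"
```

```text
time_s: 19.37
eef_pos: [488.3, 308.0, 226.6]
ee_rot: [-0.458, 0.451, -0.54, 0.543]
force: [0.2, 0.5, 0.5]
grip_width: 0.26
t=19.37 pos [488.3 308.  226.6] jaw az -10.0 tilt(tool rv) [-0.009 -0.    -0.005] F [0.2 0.5 0.5] grip 0.260 j6 0.53
shift tool now (tx,ty,tz): [ 1.4 -3.4 -1.3]  after turn: [ 1.9 -3.4 -0.3]  wy total 0.612 rad = 5.1 rows
```

View pics/wrist15.png

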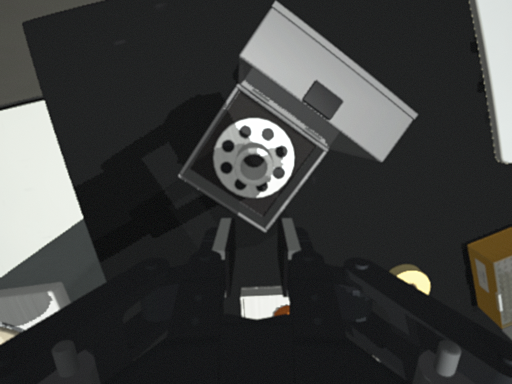

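View pics/scene15c.png

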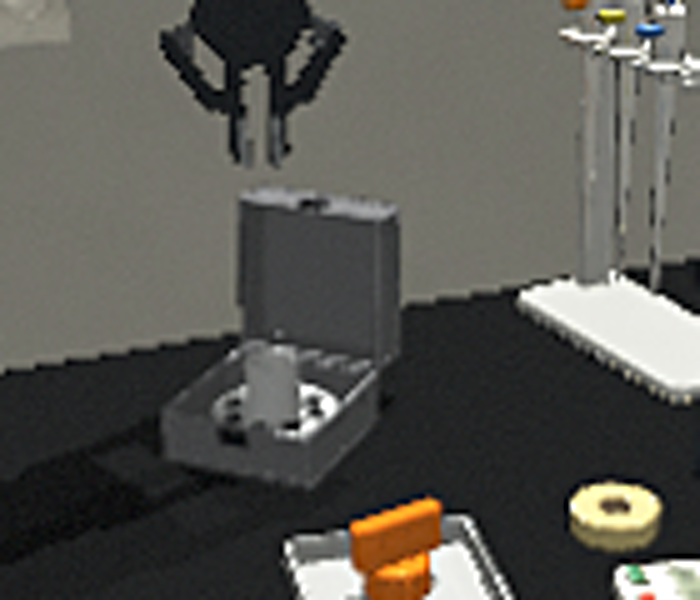

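The rotor lies hub up in the case, disc inside the walls. I'll get the lid angle from this view, turn the jaws parallel to the hinge and close the fingers.

```bash
python3 -m handwheel '[{"grip":0,"tx":0,"ty":0,"tz":0,"wx":0,"wy":0.122,"wz":0},{"grip":0,"tx":0,"ty":0,"tz":0,"wx":0,"wy":0.122,"wz":0},{"grip":0,"tx":0,"ty":0,"tz":0,"wx":0,"wy":0.122,"wz":0},{"grip":0,"tx":0,"ty":0,"tz":0,"wx":0,"wy":0.122,"wz":0},{"grip":0,"tx":0,"ty":0,"tz":0,"wx":0,"wy":0.122,"wz":0},{"grip":0,"tx":0,"ty":0,"tz":0,"wx":0,"wy":0,"wz":0}]' 60
python3 -c "
from h import *
c=load('wrist15'); H=np.array([531,350.6]);u=np.array([.708,.706])
for p,z in [((277,3),162),((416,115),162),((240,60),165),((384,161),165)]:
  P=ray(c,p,z); print(P,(P[:2]-H)@u)
for x in (80,): plan(*(H+x*u),226,-45)"
```

```text
time_s: 19.97
eef_pos: [486.2, 307.1, 218.9]
ee_rot: [0.269, -0.271, 0.654, -0.654]
force: [0.8, 0.2, 0.3]
grip_width: -0.0
[524.45051361 432.56696787 162.        ] 53.23164294921235
[610.18998862 346.60147433 162.        ] 53.243552816075145
[494.84909306 401.88099999 165.        ] 10.609543880503056
[583.77301977 318.25104383 165.        ] 14.524934940009034
t=19.97 pos [486.2 307.1 218.9] jaw az -45.2 tilt(tool rv) [ 0.001 -0.     0.003] F [0.8 0.2 0.3] grip -0.000 j6 1.15
shift tool now (tx,ty,tz): [-142.4   -7.5    0.6]  after turn: [-142.4   -7.5    1. ]  wy total -0.003 rad = 0.0 rows
```

```bash
python3 -m handwheel '[{"grip":0,"tx":-25,"ty":-8,"tz":0,"wx":0,"wy":0,"wz":0},{"grip":0,"tx":-40,"ty":0,"tz":0,"wx":0,"wy":0,"wz":0},{"grip":0,"tx":-40,"ty":0,"tz":0,"wx":0,"wy":0,"wz":0},{"grip":0,"tx":-35,"ty":0,"tz":0,"wx":0,"wy":0,"wz":0},{"grip":0,"tx":-6,"ty":0,"tz":0,"wx":0,"wy":0,"wz":0},{"grip":0,"tx":0,"ty":0,"tz":0,"wx":0,"wy":0,"wz":0}]' 60
python3 -c "
from h import *
H=np.array([531,350.6]);u=np.array([.708,.706])
plan(*(H+82*u),128,-45);print((sense()['eef_pos'][:2]-H)@u); cap('scene','scene16'); crop('scene16',150,60,290,180,'scene16c',5)"
```

```text
time_s: 20.47
eef_pos: [590.3, 411.6, 224.8]
ee_rot: [-0.271, 0.274, -0.652, 0.653]
force: [0.6, 0.1, -0.1]
grip_width: -0.002
t=20.47 pos [590.3 411.6 224.8] jaw az -44.7 tilt(tool rv) [0.001 0.    0.004] F [ 0.6  0.1 -0.1] grip -0.002 j6 1.23
shift tool now (tx,ty,tz): [ 2.7 96.8  1.5]  after turn: [ 2.7 96.8  1.5]  wy total 0.006 rad = 0.0 rows
85.03735411236114
```

View pics/scene16c.png

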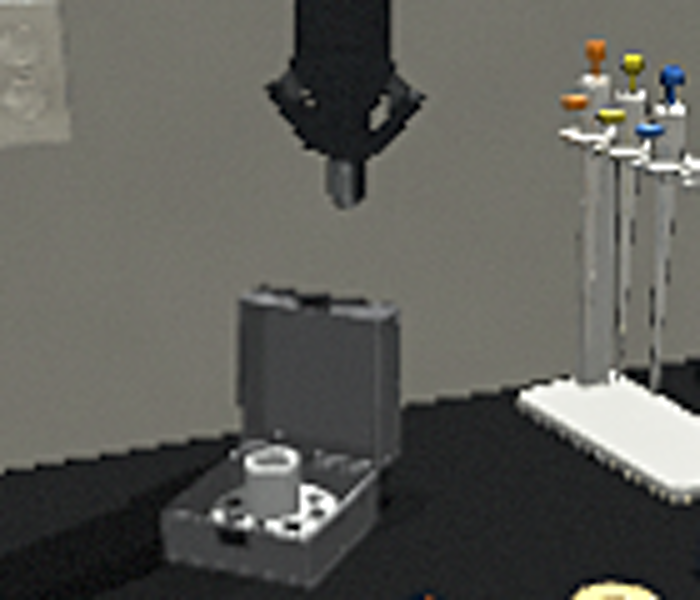

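The gripper is behind the lid with about 20 mm to spare. Going down, then pushing slowly.

```bash
python3 -m handwheel '[{"grip":0,"tx":0,"ty":20,"tz":0,"wx":0,"wy":0,"wz":0},{"grip":0,"tx":0,"ty":30,"tz":0,"wx":0,"wy":0,"wz":0},{"grip":0,"tx":0,"ty":30,"tz":0,"wx":0,"wy":0,"wz":0},{"grip":0,"tx":0,"ty":14,"tz":0,"wx":0,"wy":0,"wz":0},{"grip":0,"tx":0,"ty":0,"tz":0,"wx":0,"wy":0,"wz":0},{"grip":0,"tx":0,"ty":0,"tz":0,"wx":0,"wy":0,"wz":0}]' 60
python3 -m handwheel '[{"grip":0,"tx":10,"ty":0,"tz":0,"wx":0,"wy":0,"wz":0},{"grip":0,"tx":10,"ty":0,"tz":0,"wx":0,"wy":0,"wz":0},{"grip":0,"tx":10,"ty":0,"tz":0,"wx":0,"wy":0,"wz":0},{"grip":0,"tx":10,"ty":0,"tz":0,"wx":0,"wy":0,"wz":0},{"grip":0,"tx":0,"ty":0,"tz":0,"wx":0,"wy":0,"wz":0}]' 60
python3 -c "
from h import *
H=np.array([531,350.6]);u=np.array([.708,.706])
plan(*(H-57*u),130,-45);print((sense()['eef_pos'][:2]-H)@u); cap('scene','scene17'); crop('scene17',150,60,290,180,'scene17c',5)"
```

```text
time_s: 21.02
eef_pos: [589.4, 410.1, 135.2]
ee_rot: [-0.271, 0.272, -0.653, 0.653]
force: [0.2, -0.5, 0.5]
grip_width: -0.002
time_s: 21.43
eef_pos: [561.6, 381.9, 137.7]
ee_rot: [0.273, -0.27, 0.653, -0.653]
force: [0.4, 0.2, -0.5]
grip_width: 0.003
t=21.43 pos [561.6 381.9 137.7] jaw az -44.9 tilt(tool rv) [-0.002  0.    -0.004] F [ 0.4  0.2 -0.5] grip 0.003 j6 1.21
shift tool now (tx,ty,tz): [100.8   7.3   0.2]  after turn: [100.8   7.3   0.4]  wy total 0.002 rad = 0.0 rows
43.785722843173076
```

View pics/scene17c.png

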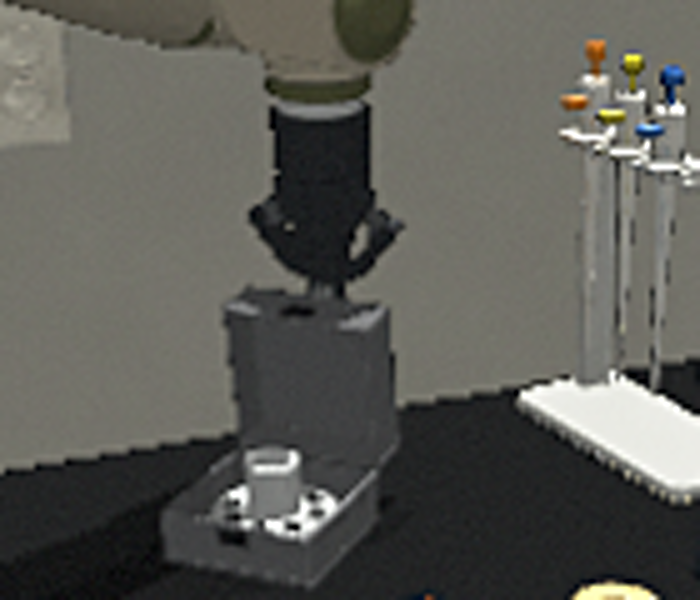

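The lid is following. Keep pushing.

```bash
python3 -m handwheel '[{"grip":0,"tx":10,"ty":1,"tz":0,"wx":0,"wy":0,"wz":0},{"grip":0,"tx":12,"ty":1,"tz":0,"wx":0,"wy":0,"wz":0},{"grip":0,"tx":12,"ty":1,"tz":0,"wx":0,"wy":0,"wz":0},{"grip":0,"tx":12,"ty":1,"tz":0,"wx":0,"wy":0,"wz":0},{"grip":0,"tx":12,"ty":1,"tz":0,"wx":0,"wy":0,"wz":0},{"grip":0,"tx":0,"ty":0,"tz":0,"wx":0,"wy":0,"wz":0}]' 60
python3 -c "
from h import *
H=np.array([531,350.6]);u=np.array([.708,.706])
plan(*(H-57*u),130,-45);print((sense()['eef_pos'][:2]-H)@u); cap('scene','scene18'); crop('scene18',150,60,290,180,'scene18c',5)"
```

```text
time_s: 21.98
eef_pos: [520.3, 340.8, 130.5]
ee_rot: [-0.271, 0.271, -0.653, 0.653]
force: [0.1, 0.7, 0.5]
grip_width: 0.0
t=21.98 pos [520.3 340.8 130.5] jaw az -44.9 tilt(tool rv) [-0.    -0.    -0.001] F [0.1 0.7 0.5] grip 0.000 j6 1.18
shift tool now (tx,ty,tz): [42.5  0.5  0.5]  after turn: [42.5  0.5  0.5]  wy total 0.002 rad = 0.0 rows
-14.50450223589764
```

View pics/scene18c.png

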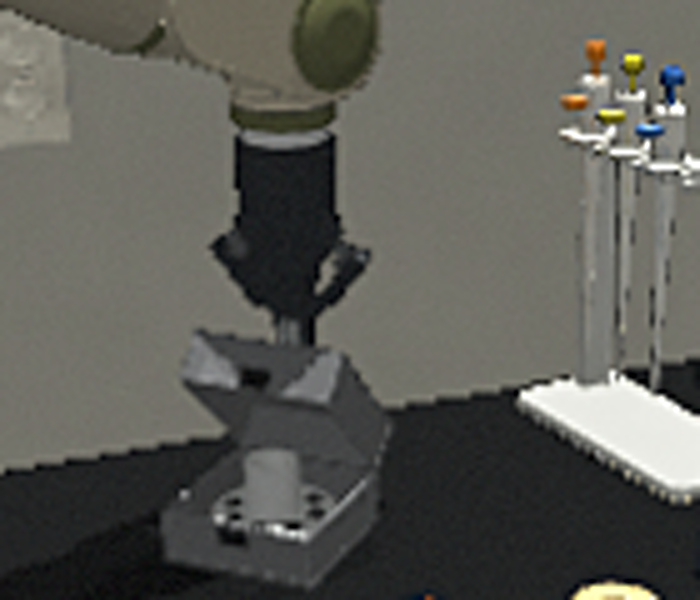

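The lid is about 45° open with low force. Continue over and down.

```bash
python3 -m handwheel '[{"grip":0,"tx":10,"ty":0,"tz":0,"wx":0,"wy":0,"wz":0},{"grip":0,"tx":12,"ty":0,"tz":0,"wx":0,"wy":0,"wz":0},{"grip":0,"tx":12,"ty":0,"tz":0,"wx":0,"wy":0,"wz":0},{"grip":0,"tx":10,"ty":2,"tz":0,"wx":0,"wy":0,"wz":0},{"grip":0,"tx":10,"ty":4,"tz":0,"wx":0,"wy":0,"wz":0},{"grip":0,"tx":10,"ty":6,"tz":0,"wx":0,"wy":0,"wz":0},{"grip":0,"tx":6,"ty":6,"tz":0,"wx":0,"wy":0,"wz":0},{"grip":0,"tx":0,"ty":0,"tz":0,"wx":0,"wy":0,"wz":0}]' 60
python3 -c "
from h import *
H=np.array([531,350.6]);u=np.array([.708,.706])
plan(*(H-100*u),84,-45);print((sense()['eef_pos'][:2]-H)@u); cap('scene','scene19'); crop('scene19',150,60,290,180,'scene19c',5)"
```

```text
time_s: 22.7
eef_pos: [470.8, 291.4, 110.7]
ee_rot: [-0.27, 0.272, -0.653, 0.653]
force: [0.2, 0.5, -0.9]
grip_width: -0.002
t=22.70 pos [470.8 291.4 110.7] jaw az -44.9 tilt(tool rv) [ 0.001 -0.     0.002] F [ 0.2  0.5 -0.9] grip -0.002 j6 1.13
shift tool now (tx,ty,tz): [15.6 26.7  0.6]  after turn: [15.6 26.7  0.6]  wy total 0.001 rad = 0.0 rows
-84.34759900288027
```

View pics/scene19c.png

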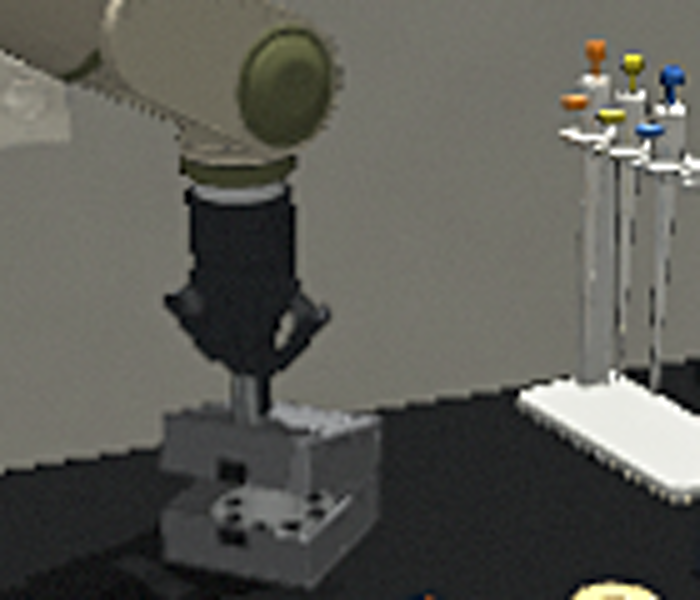

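Nearly shut. Press down.

```bash
python3 -m handwheel '[{"grip":0,"tx":6,"ty":6,"tz":0,"wx":0,"wy":0,"wz":0},{"grip":0,"tx":6,"ty":6,"tz":0,"wx":0,"wy":0,"wz":0},{"grip":0,"tx":3,"ty":6,"tz":0,"wx":0,"wy":0,"wz":0},{"grip":0,"tx":0,"ty":5,"tz":0,"wx":0,"wy":0,"wz":0},{"grip":0,"tx":0,"ty":2,"tz":0,"wx":0,"wy":0,"wz":0},{"grip":0,"tx":0,"ty":0,"tz":0,"wx":0,"wy":0,"wz":0}]' 60
python3 -m handwheel '[{"grip":0,"tx":0,"ty":1,"tz":0,"wx":0,"wy":0,"wz":0},{"grip":0,"tx":0,"ty":0,"tz":0,"wx":0,"wy":0,"wz":0}]' 60
```

```text
time_s: 23.25
eef_pos: [460.4, 281.1, 85.8]
ee_rot: [0.271, -0.271, 0.653, -0.653]
force: [0.6, 0.5, -0.5]
grip_width: 0.002
time_s: 23.42
eef_pos: [460.7, 281.2, 85.4]
ee_rot: [0.271, -0.271, 0.653, -0.653]
force: [-0.4, 0.1, -0.2]
grip_width: -0.001
```

```bash
for i in 1 2 ; do :; done; python3 -m handwheel '[{"grip":0,"tx":0,"ty":0.8,"tz":0,"wx":0,"wy":0,"wz":0},{"grip":0,"tx":0,"ty":0,"tz":0,"wx":0,"wy":0,"wz":0}]' 60;  python3 -m handwheel '[{"grip":0,"tx":0,"ty":0.8,"tz":0,"wx":0,"wy":0,"wz":0},{"grip":0,"tx":0,"ty":0,"tz":0,"wx":0,"wy":0,"wz":0}]' 60
```

```text
time_s: 23.58
eef_pos: [460.7, 281.2, 84.7]
ee_rot: [-0.271, 0.271, -0.653, 0.653]
force: [0.1, -0.1, 0.0]
grip_width: -0.002
time_s: 23.75
eef_pos: [460.7, 281.2, 84.0]
ee_rot: [-0.271, 0.271, -0.653, 0.653]
force: [-1.5, -1.5, 2.1]
grip_width: 0.0
```

```bash
python3 -m handwheel '[{"grip":0,"tx":0,"ty":0.7,"tz":0,"wx":0,"wy":0,"wz":0},{"grip":0,"tx":0,"ty":0,"tz":0,"wx":0,"wy":0,"wz":0}]' 60;  python3 -m handwheel '[{"grip":0,"tx":0,"ty":0.5,"tz":0,"wx":0,"wy":0,"wz":0},{"grip":0,"tx":0,"ty":0,"tz":0,"wx":0,"wy":0,"wz":0}]' 60
```

```text
time_s: 23.92
eef_pos: [460.7, 281.1, 84.0]
ee_rot: [-0.271, 0.271, -0.653, 0.653]
force: [-2.1, -1.2, 8.8]
grip_width: -0.001
time_s: 24.08
eef_pos: [460.8, 281.2, 83.9]
ee_rot: [-0.271, 0.271, -0.653, 0.653]
force: [-4.7, -3.5, 13.6]
grip_width: 0.003
```

The hard stop is at z = 84, the height of the shut lid. I back off up and sideways, then check.

```bash
python3 -m handwheel '[{"grip":0,"tx":0,"ty":-5,"tz":0,"wx":0,"wy":0,"wz":0},{"grip":0,"tx":0,"ty":-30,"tz":0,"wx":0,"wy":0,"wz":0},{"grip":0,"tx":0,"ty":-40,"tz":0,"wx":0,"wy":0,"wz":0},{"grip":0,"tx":25,"ty":-40,"tz":0,"wx":0,"wy":0,"wz":0},{"grip":0,"tx":38,"ty":-10,"tz":0,"wx":0,"wy":0,"wz":0},{"grip":0,"tx":38,"ty":0,"tz":0,"wx":0,"wy":0,"wz":0},{"grip":0,"tx":30,"ty":0,"tz":0,"wx":0,"wy":0,"wz":0},{"grip":0,"tx":0,"ty":0,"tz":0,"wx":0,"wy":0,"wz":0}]' 60
python3 -c "
from h import *
print(sense()['eef_pos'],sense()['force']); cap('wrist','wrist20');cap('scene','scene20'); crop('scene20',150,90,290,210,'scene20c',5);cap('top','top20');crop('top20',100,140,380,250,'top20c',2.8)"
```

```text
time_s: 24.75
eef_pos: [367.0, 188.4, 203.0]
ee_rot: [-0.27, 0.271, -0.653, 0.653]
force: [0.7, -0.1, 0.6]
grip_width: -0.002
[367.03673127 188.35777743 203.0156876 ] [ 0.72261994 -0.10157547  0.62978384]
```

View pics/scene20c.png

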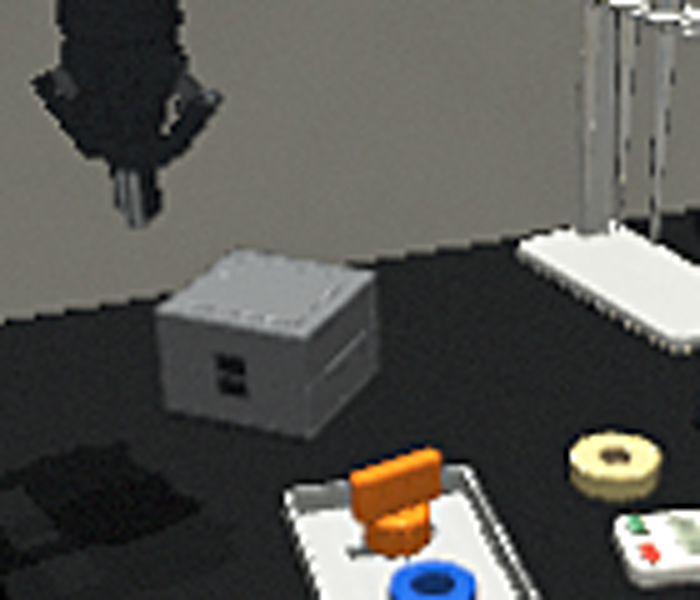

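View pics/top20c.png

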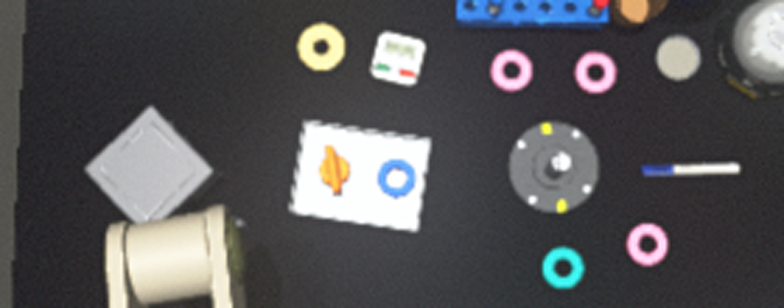

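View pics/wrist20.png

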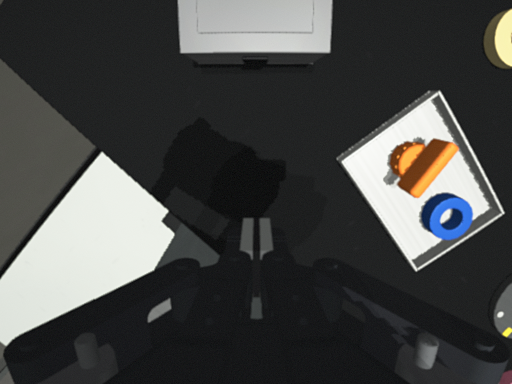

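The case is shut with no gap at the seam, scene crop (340,365). The nut and spacer stand upright in the tray, top crop (335,168) and (397,178). The timer, tape roll, dish and marker are at the same pixels as at the start, and the gripper is clear of everything. Handing in.

```bash
python3 -c "
from h import *
print(ctrl.finish_job())"
```

```text
the job is handed in; nothing more can be done
None
```

The job is handed in at about 25 s on the robot's clock. I turned the wing nut about 42° clockwise to the yellow marks, lifted it off and set it upright in the tray. The blue spacer followed, set flat beside it, and then the rotor went hub up into the case, which I pushed and pressed shut.

- **Final pictures:** the nut and spacer stand upright in the tray. The case is shut with no gap at the seam, and the lid met a hard stop at 84 mm, its shut height. In the last top view, the timer, tape roll, dish and marker are where they started, and the gripper touches nothing.
- **Forces:** the highest wrist force I read was about 18 N, when setting down the spacer.
- **One disagreement:** by the pictures the wing started about 42° counter-clockwise of the marks, not 50 to 80° clockwise as the text says. I went by the marks, and the nut lifted off freely.

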